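# Spacer on, cover plate held over the screw holes

### The arm

A 7-joint arm with a two-finger parallel gripper is mounted at the origin on a cart in front of the work surface, level with it; the furniture and walls round the work are solid. World frame = base frame: x ahead of the robot, y to its left, z up, the work surface at z = 0. Lengths are in mm, angles in rad, forces in N, time in s.
With the tool pointing down it reaches from about 425 to 1025 mm from the base axis. Payload 3.6 kg.
Tool frame: the origin (TCP) lies between the finger pads; the fingertips stand 11 mm ahead of it and the grasp point (between the pads) lies 8 mm behind it; z points along the fingers, y is the direction in which the jaws open and shut (so a half turn about z gives the same grasp; the last joint's range is limited). The gripper opens to 85 mm and grips with 20 to 120 N. Pads are 22 mm wide; open, the fingers measure 114 mm over their backs; the gripper's body (76 mm by 85 mm) begins 54 mm behind the grasp point. The pads swing forward as they close: fully open they stand 13 mm farther back than shut.
Start: joints at [1.238, 0.591, 0.048, 1.609, -0.033, 0.943, -0.034], TCP at [171.491, -704.429, 242.302] pointing down, gripper open.
Joint ranges: [-2.69, 2.69], [-0.47, 2.24], [-1.27, 1.36], [0.19, 2.51], [-1.53, 4.68], [0.08, 2.07], [-3.09, 3.09]. Speed limits (rad/s): [2.57, 2.57, 3.14, 3.14, 3.14, 3.14, 3.14].

### API

Orientations are given as a rotation vector (axis times angle).
In Python, from workcell import manip, imaging, workorder gives the robot as it stands.
- The arm moves only by the tool arm_command, never from a script. Its arguments are lists of equal length, an entry for each row: "dp": the shift along the tool's x, y, z in cm, a list of three; "delta_rot": the turn, a rotation vector about the tool's x, y, z in degrees, a list of three; "grip": the closure in counts, from 0 (fully open) to 255 (shut). A call has 1 to 10 rows; each row shifts and turns the pose as measured when the row begins, along the tool's axes as they then stand; what a row does not reach is not made up. A row lasts 1/10 s, in which the tool goes at most 50 mm and 8.59 degrees, less where a joint would pass 70% of its speed; a pose out of reach is approached as far as the arm can. A call with a gripper value outside its range is refused whole. The fingers move at their own pace and stop on an object; "grip_force" is the grip in N (left out, the last holds). Time passes only in rows, so rows that do not move let the fingers close. It gives the time, the measured TCP pose, the force and the opening at its end, in the units of the state.
- manip.observe(): the state, without advancing time (a new reading comes with each control period).
- imaging.get_image(name): name is "scene" or "side" or "wrist"; returns a dict with "color" (384x512x3 uint8, red, green, blue), "depth" (384x512 float32, mm along the optical axis (not along the pixel's ray), 0 where there is no reading), "mtx" (3x3 intrinsics, pixels), "k1" (the pictures are not rectified: a ray, as slopes to the right and down, at radius r is drawn at 1 + k1 r^2 times it, then the intrinsics apply), "rvec" (rotation vector, rad) and "tvec" (3), from world to camera coordinates, as OpenCV has them. Camera axes: x right, y down, z forward; pixel columns grow to the right and rows downward; lengths in mm; the calibration is good to about 2 mm. A picture is of the moment at which its call begins.
- workorder.close_job(): hands the job in, once; it reports no verdict.
The state is a dict: "time_s": time; "joint_pos": joint angles; "joint_velocities": joint speeds; "tau": joint torques, N m; "tool_pos": TCP position; "orientation": TCP orientation; "wrist_force": force on the tool from outside, world axes, zero at the start; "wrist_torque": the same for the moment, N m; "width": finger opening in mm.
Only numpy, scipy, OpenCV 4.12 (cv2) and the standard library are available. Lean on these libraries where they do the work, as an engineer would, in place of code of your own. Each camera call takes 0.05 s, during which the arm holds its last target.

### The job

Close up the flow-cell block for its screws: lay the white spacer sheet flat on top of the metal block, centred and squared up with it so that all four threaded holes show, and let go of it. Then take the blue cover plate by its handle and hold it level about a centimetre above the sheet, touching nothing, with its four screw holes lined up over the block's threaded holes. Finish while still holding it steady there, do not set it down, and leave the other things on the bench where they are.

Things in the scene. Friction and masses are not known exactly. Their poses are not given: they have to be found in the camera images.
- block: Bare metal flow-cell block, fixed to the bench, 124 (x) x 64 (y) x 30 (z) mm; origin at the centre of its underside, z up; flat top 30 mm above the origin. In the top four threaded holes, 6 mm wide with brass rims, at x = +-44, y = +-18 mm, and a 50 x 22 mm channel in the middle. Looks the same after a half turn; sheet and cover may go on either way round.
- sheet: Stiff white plastic spacer sheet, loose, flat on the bench, 60 g, 112 (x) x 60 (y) x 6 (z) mm; origin at the centre of its underside, z up. Four 14 mm clearance holes at x = +-44, y = +-18 mm and a 50 x 22 mm window in the middle. Can be picked with the fingertips across its 60 mm width (along its y). Sheet and cover may start on either side.
- cover: Blue metal cover plate, loose, flat on the bench, 0.15 to 0.31 kg, 124 (x) x 64 (y) x 8 (z) mm; origin at the centre of its underside, z up. Four 11 mm screw holes at x = +-44, y = +-18 mm. Black flat-sided bar handle along x over its middle (balanced there): 70 long, 14 wide (y), 30 to 46 mm above the origin, on two 10 mm posts at x = +-26 mm; free space between plate and bar.
- cup_b: Bystander: specimen cup with yellow lid, 62 mm wide, 65 mm high, origin at the centre of its underside. Not to be disturbed.
- reagent_blue: Bystander: white bottle with blue cap, 45 mm wide, 122 mm high, origin at the centre of its underside. Not to be disturbed.
- tape_1: Bystander: roll of beige tape lying flat, 98 mm wide, 25 mm high, origin at the centre of its underside. Not to be disturbed.
- petri: Bystander: petri dish, 57 mm wide, 15 mm high, origin at the centre of its underside. Not to be disturbed.
Mind the look-alikes: they are no part of the job. There is more than one size of the sheet; the one meant has the size given above.

How it is judged:
By the outcome, as a careful person would: the job done as asked, in the order asked, and still so for the second after the job is handed in, while the arm keeps its last pose, push and grip.
It also fails if it takes over 59 s, if anything falls off the work surface, if the arm or the gripper's body presses on something with over 40 N, if the wrist force passes 120 N, or if a joint passes its speed limit or range.

## Working session

There is one attempt and no reset: what is moved stays moved. The work goes in short steps, Python scripts to look and compute and a tool call to move; the robot and the scene stay as the last step left them, time stands still between calls to the robot, and variables do not carry over. Pictures are saved under pics/ and viewed, and the job is handed in when it is done.

Besides the shell and the picture viewer there is one more tool, called after ">>>" as name(argument=value, ...), one argument or row to a line, values as JSON. arm_command: Moves the arm, as the interface text tells. Its arguments: {"type":"object","properties":{"dp":{"type":"array"},"delta_rot":{"type":"array"},"grip":{"type":"array"},"grip_force":{"type":"number"}},"required":["dp","delta_rot","grip"]}

```bash
ls; mkdir -p pics
python3 - <<'E'
from workcell import manip, imaging
import cv2, numpy as np
print(manip.observe())
for n in ["scene","side","wrist"]:
    im=imaging.get_image(n); np.savez(f"{n}0.npz",**im)
    cv2.imwrite(f"pics/{n}0.png",im["color"][:,:,::-1])
    R=cv2.Rodrigues(np.array(im["rvec"],float))[0]; print(n,im["mtx"],im["k1"],-R.T@np.array(im["tvec"]).ravel(),R[2])
E
```

```text
pics
{'time_s': 0.0, 'joint_pos': array([ 1.23851919,  0.59212148,  0.04832018,  1.60985236, -0.0332998 ,
        0.9426823 , -0.03366535]), 'joint_velocities': array([-0.0008687 , -0.0005852 , -0.00088799, -0.00099349,  0.00080118,
        0.00134145, -0.00108982]), 'tau': array([ 9.41380563e-05, -5.48686266e+01,  1.54658452e+00, -1.98120439e+01,
        9.34848940e-03,  8.70375166e-03, -9.37993320e-06]), 'tool_pos': array([ 171.27558946, -703.64224035,  241.1284887 ]), 'orientation': array([-3.11700579e+00, -3.74067417e-01,  6.38497050e-04]), 'wrist_force': array([1.10034798, 0.30891587, 1.05065016]), 'wrist_torque': array([-0.03324308, -0.02783499,  0.0163087 ]), 'width': 85.08851633118859}
scene [[375.71444762   0.         252.59273094]
 [  0.         375.71444762 192.81686082]
 [  0.           0.           1.        ]] -0.11386772241543408 [-317.08038136  586.17809987  582.64660206] [ 0.71597732 -0.52410015 -0.46118924]
side [[445.87506401   0.         253.23619399]
 [  0.         445.87506401 190.02841132]
 [  0.           0.           1.        ]] -0.14274423843833536 [ 164.00373875 -572.94952274 1254.7304505 ] [ 0.27509585  0.4158858  -0.86681098]
wrist [[274.32018094   0.         258.61274527]
 [  0.         274.32018094 192.77811963]
 [  0.           0.           1.        ]] -0.05486276421976787 [ 251.75401714 -685.47835385  372.19869418] [-0.30683984 -0.07356852 -0.94891358]
```

View pics/scene0.png

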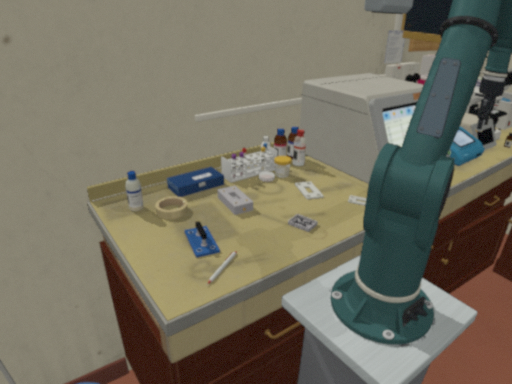

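View pics/side0.png

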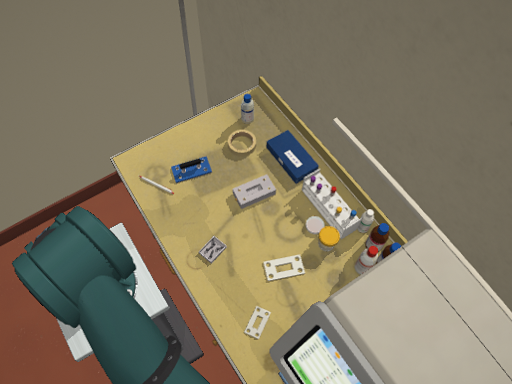

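View pics/wrist0.png

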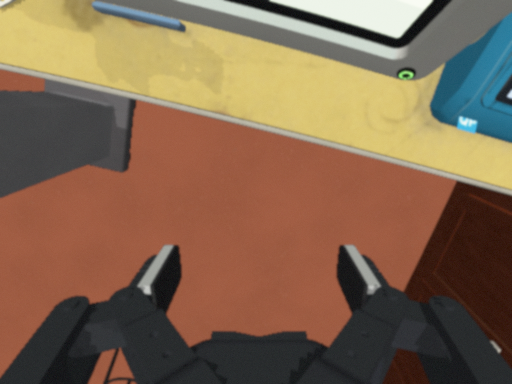

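```bash
cat > h.py <<'E'
import cv2, numpy as np
def load(n): return dict(np.load(n))
def ray(im,uv):
    uv=np.atleast_2d(np.array(uv,float)); K=im["mtx"]
    d=(uv-[K[0,2],K[1,2]])/[K[0,0],K[1,1]]; k=float(im["k1"])
    s=d.copy()
    for _ in range(30): s=d/(1+k*(s**2).sum(1,keepdims=True))
    R=cv2.Rodrigues(np.array(im["rvec"],float))[0]; t=np.array(im["tvec"],float).ravel()
    return -R.T@t, np.c_[s,np.ones(len(s))]@R
def plane(im,uv,z):
    c,d=ray(im,uv); l=(z-c[2])/d[:,2]; return c+l[:,None]*d
def deproj(im,uv):
    c,d=ray(im,uv); uv=np.atleast_2d(uv).astype(int); return c+im["depth"][uv[:,1],uv[:,0]][:,None]*d
def proj(im,P):
    R=cv2.Rodrigues(np.array(im["rvec"],float))[0]; t=np.array(im["tvec"],float).ravel()
    c=np.atleast_2d(P)@R.T+t; s=c[:,:2]/c[:,2:]; s=s*(1+float(im["k1"])*(s**2).sum(1,keepdims=True))
    return s*[im["mtx"][0,0],im["mtx"][1,1]]+im["mtx"][:2,2]
E
python3 - <<'E'
from h import *
im=load("side0.npz"); c=im["color"]
hsv=cv2.cvtColor(c,cv2.COLOR_RGB2HSV)
def rect(mask,seed,z,name):
    n,l,st,ce=cv2.connectedComponentsWithStats(mask.astype(np.uint8))
    k=l[seed[1],seed[0]]; 
    if k==0: print(name,"seed miss",hsv[seed[1],seed[0]]);return
    cs,_=cv2.findContours((l==k).astype(np.uint8),cv2.RETR_EXTERNAL,cv2.CHAIN_APPROX_NONE)
    P=plane(im,max(cs,key=len)[:,0,:],z)[:,:2].astype(np.float32)
    print(name,st[k],cv2.minAreaRect(P))
S,V=hsv[:,:,1],hsv[:,:,2];H=hsv[:,:,0]
w=(S<50)&(V>190)
rect(w,(273,271),6,"sheetA"); rect(w,(252,330),6,"sheetB")
rect((H>95)&(H<125)&(S>120),(178,172),8,"cover")
g=(S<45)&(V>90)
rect(g,(240,195),30,"block"); rect(g,(205,245),15,"other")
for p in [(240,195),(273,271),(178,172),(190,163),(285,275),(329,236),(315,225),(242,132),(247,105),(212,250)]: print(p,deproj(im,[p])[0].round(), hsv[p[1],p[0]])
cv2.imwrite("pics/s_crop.png",cv2.resize(c[120:350,130:350,::-1],None,fx=2.6,fy=2.6,interpolation=cv2.INTER_CUBIC))
E
```

```text
sheetA [264 255  41  25 499] ((493.5450744628906, -242.2249755859375), (58.847389221191406, 111.63236999511719), 68.98516845703125)
sheetB [245 306  26  32 292] ((339.10479736328125, -335.55230712890625), (81.19880676269531, 43.58451843261719), 32.405704498291016)
cover [172 157  39  25 415] ((429.7867126464844, 204.8504180908203), (63.65951156616211, 122.05537414550781), 76.5877456665039)
block [233 175  43  33 761] ((552.9293823242188, 11.663288116455078), (76.85198974609375, 127.69088745117188), 82.71707153320312)
other [199 236  28  27 345] ((343.79351806640625, -81.42086791992188), (70.94020080566406, 53.45783233642578), 17.045795440673828)
(240, 195) [507.  20.  34.] [  8  11 183]
(273, 271) [ 459. -236.    8.] [ 27  21 223]
(178, 172) [388. 219.   6.] [107 178 155]
(190, 163) [430. 202.  48.] [150   9  28]
(285, 275) [ 483. -264.    2.] [ 25  19 225]
(329, 236) [ 645. -252.   62.] [ 21 205 221]
(315, 225) [ 648. -187.   18.] [ 11  27 200]
(242, 132) [648. 233.  23.] [ 15 100 115]
(247, 105) [696. 275.  93.] [ 27  16 140]
(212, 250) [342. -83.  11.] [  8  10 106]
```

View pics/s_crop.png

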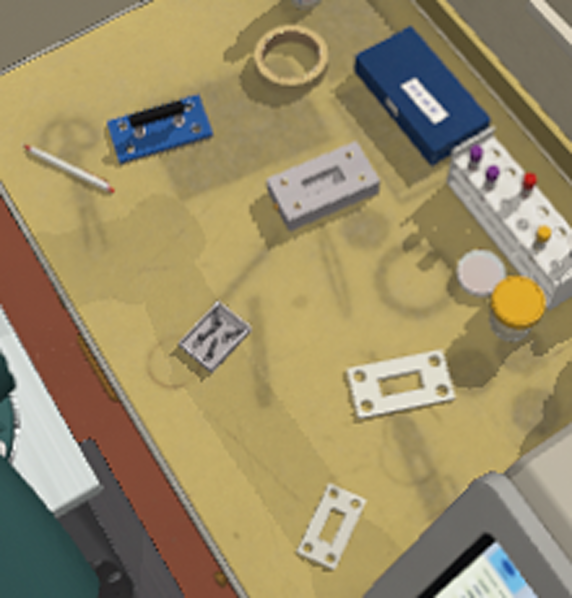

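Run:
```python
from h import *
im=load("side0.npz")
for p in [(275,349),(335,292),(425,235),(320,316),(345,330),(290,345),(300,375),(285,365),(350,290),(480,270),(500,310),(400,370),(370,290)]: print(p,deproj(im,[p])[0].round())
im=load("scene0.npz"); print("scene")
for p in [(303,85),(305,140),(375,105),(370,180),(420,75),(302,120),(360,200),(385,130),(400,120),(270,165),(460,140)]: print(p,deproj(im,[p])[0].round())
im=load("wrist0.npz"); print("wrist")
for p in [(300,20),(400,60),(450,30),(250,30),(490,80),(140,14),(30,110),(120,120),(100,170)]: print(p,deproj(im,[p])[0].round())
c=load("scene0.npz")["color"]
cv2.imwrite("pics/sc_crop.png",cv2.resize(c[40:300,250:512,::-1],None,fx=2.2,fy=2.2,interpolation=cv2.INTER_CUBIC))
```

```text
(275, 349) [ 325. -437.  102.]
(335, 292) [ 476. -431.  303.]
(425, 235) [ 737. -444.  313.]
(320, 316) [ 419. -455.  295.]
(345, 330) [ 446. -509.  293.]
(290, 345) [ 352. -455.  159.]
(300, 375) [ 340. -523.  102.]
(285, 365) [ 325. -482.   87.]
(350, 290) [ 504. -447.  312.]
(480, 270) [ 840. -585.  234.]
(500, 310) [ 759. -680.  312.]
(400, 370) [ 485. -642.  311.]
(370, 290) [ 542. -472.  310.]
scene
(303, 85) [ 756. -430.  294.]
(305, 140) [ 670. -380.  105.]
(375, 105) [ 415. -433.  292.]
(370, 180) [ 36.  74. 307.]
(420, 75) [  782. -1303.   268.]
(302, 120) [ 753. -435.  155.]
(360, 200) [ 347. -340.    1.]
(385, 130) [ 378. -457.  214.]
(400, 120) [ 398. -567.  227.]
(270, 165) [ 725. -257.    9.]
(460, 140) [ 349. -981.   94.]
wrist
(300, 20) [ 332. -705.   87.]
(400, 60) [ 322. -806.   93.]
(450, 30) [ 343. -818.  137.]
(250, 30) [ 315. -661.   78.]
(490, 80) [ 332. -908.   85.]
(140, 14) [ 311. -540.   44.]
(30, 110) [ 104. -122. -324.]
(120, 120) [  55. -151. -761.]
(100, 170) [-214.  -30. -861.]
```

View pics/sc_crop.png

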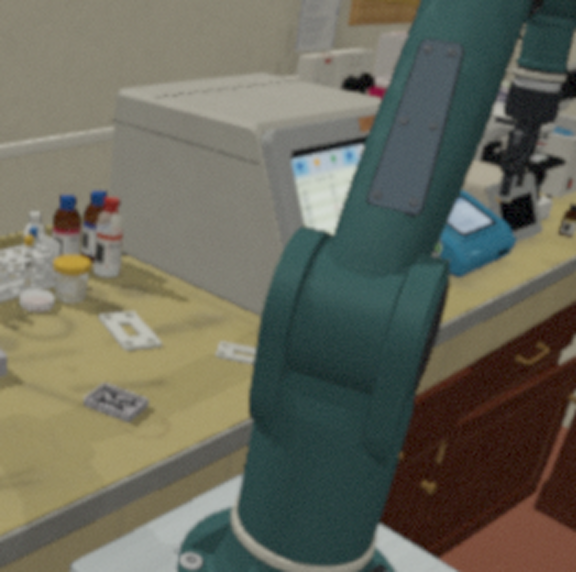

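Candidates, by side-view pixel:
- **White sheet:** (284,268) measures 112x59 and is the one I want. (258,322) is only 81x44, a look-alike.
- **Cover:** the blue plate with the black handle at (190,169). The navy box at (292,156) is not it.
- **Block:** grey with a channel and brass rims at (254,191). The screw tray at (212,250) is not it.

The close crop above confirms these choices. The instrument (y < -430, 310 mm high) stands in the way, so I'll lift above it first.

```bash
cat > plan.py <<'E'
import numpy as np
from scipy.spatial.transform import Rotation as Ro
from workcell import manip
def tgt(yaw): # tool x at yaw deg, pointing down
    c,s=np.cos(np.radians(yaw)),np.sin(np.radians(yaw))
    return Ro.from_matrix(np.array([[c,s,0],[s,-c,0],[0,0,-1.]]))
def plan(wps,vmax=45,wmax=8,s=None):
    s=s or manip.observe(); p=np.array(s["tool_pos"]); R=Ro.from_rotvec(s["orientation"])
    print("now",p.round(1),"yaw",np.degrees(np.arctan2(*R.as_matrix()[[1,0],0])).round(2),"F",s["wrist_force"].round(1),"w",round(s["width"],1),"t",round(s["time_s"],2),"j",s["joint_pos"].round(2))
    for q,yaw in wps:
        q=np.array(q,float); T=tgt(yaw); d=(R.inv()*T).as_rotvec(degrees=True)
        n=int(max(np.ceil(np.linalg.norm(q-p)/vmax),np.ceil(np.linalg.norm(d)/wmax),1))
        dp=[];dr=[]
        for i in range(n):
            dp.append([round(float(v),2) for v in R.inv().apply((q-p)/n)/10]); dr.append([round(float(v),2) for v in d/n]); R=R*Ro.from_rotvec(d/n,degrees=True)
        p=q; print(n,"dp",str(dp).replace(" ",""),"\nrot",str(dr).replace(" ",""))
E
python3 - <<'E'
from plan import *
plan([((171,-704,440),13.7),((330,-430,440),-4),((485,-240,300),-21)])
E
```

```text
now [ 171.3 -703.8  241.4] yaw 13.69 F [-1.  -0.4 -0.4] w 85.5 t 0.15 j [ 1.24  0.59  0.05  1.61 -0.03  0.94 -0.03]
5 dp [[-0.01,-0.0,-3.97],[-0.01,-0.0,-3.97],[-0.01,-0.0,-3.97],[-0.01,-0.0,-3.97],[-0.01,0.0,-3.97]] 
rot [[-0.02,0.0,-0.0],[-0.02,0.0,-0.0],[-0.02,0.0,-0.0],[-0.02,0.0,-0.0],[-0.02,0.0,-0.0]]
8 dp [[2.74,-2.86,-0.0],[2.63,-2.96,-0.0],[2.51,-3.06,-0.0],[2.39,-3.15,-0.0],[2.27,-3.24,-0.0],[2.14,-3.33,-0.0],[2.01,-3.41,-0.0],[1.88,-3.49,-0.0]] 
rot [[0.0,-0.0,2.21],[0.0,-0.0,2.21],[0.0,-0.0,2.21],[0.0,-0.0,2.21],[0.0,-0.0,2.21],[0.0,-0.0,2.21],[0.0,-0.0,2.21],[0.0,-0.0,2.21]]
7 dp [[2.02,-2.86,2.0],[1.9,-2.95,2.0],[1.77,-3.02,2.0],[1.64,-3.1,2.0],[1.51,-3.16,2.0],[1.37,-3.22,2.0],[1.23,-3.28,2.0]] 
rot [[0.0,0.0,2.43],[0.0,0.0,2.43],[0.0,0.0,2.43],[0.0,0.0,2.43],[0.0,0.0,2.43],[0.0,0.0,2.43],[0.0,0.0,2.43]]
```

>>> arm_command(
  dp=[
    [0, 0, -4],
    [0, 0, -4],
    [0, 0, -4],
    [0, 0, -4],
    [0, 0, -4],
    [0, 0, -4],
  ],
  delta_rot=[
    [0, 0, 0],
    [0, 0, 0],
    [0, 0, 0],
    [0, 0, 0],
    [0, 0, 0],
    [0, 0, 0],
  ],
  grip=[0, 0, 0, 0, 0, 0],
)

```text
time_s: 0.75
tool_pos: [170.7, -700.2, 476.9]
orientation: [-3.092, -0.372, 0.007]
wrist_force: [-0.8, -0.9, 0.1]
width: 85.3
```

>>> arm_command(
  dp=[
    [2.7, -2.9, 0],
    [2.6, -3.0, 0],
    [2.5, -3.1, 0],
    [2.4, -3.1, 0],
    [2.3, -3.2, 0],
    [2.1, -3.3, 0],
    [2.0, -3.4, 0],
    [1.9, -3.5, 0],
  ],
  delta_rot=[
    [0, 0, 2.2],
    [0, 0, 2.2],
    [0, 0, 2.2],
    [0, 0, 2.2],
    [0, 0, 2.2],
    [0, 0, 2.2],
    [0, 0, 2.2],
    [0, 0, 2.2],
  ],
  grip=[0, 0, 0, 0, 0, 0, 0, 0],
)

```text
time_s: 1.55
tool_pos: [330.5, -425.5, 485.3]
orientation: [-3.127, 0.148, 0.013]
wrist_force: [0.3, 0.0, -0.2]
width: 85.4
```

Run:
```python
from plan import *
plan([((430,-270,430),-18),((470,-230,290),-21)])
```

```text
now [ 330.5 -425.5  485.3] yaw -5.4 F [ 0.3  0.  -0.2] w 85.4 t 1.55 j [ 0.83  0.15 -0.    1.7  -0.    1.3  -0.84]
5 dp [[1.7,-3.27,1.13],[1.55,-3.35,1.12],[1.4,-3.41,1.12],[1.25,-3.47,1.11],[1.09,-3.53,1.11]] 
rot [[-0.11,0.11,2.52],[-0.11,0.11,2.52],[-0.11,0.11,2.52],[-0.11,0.11,2.52],[-0.11,0.11,2.52]]
4 dp [[0.64,-1.26,3.5],[0.63,-1.27,3.5],[0.61,-1.28,3.5],[0.59,-1.28,3.5]] 
rot [[0.0,-0.0,0.75],[0.0,-0.0,0.75],[0.0,-0.0,0.75],[0.0,-0.0,0.75]]
```

>>> arm_command(
  dp=[
    [1.7, -3.3, 1.1],
    [1.6, -3.3, 1.1],
    [1.4, -3.4, 1.1],
    [1.2, -3.5, 1.1],
    [1.1, -3.5, 1.1],
    [0.6, -1.3, 3.5],
    [0.6, -1.3, 3.5],
    [0.6, -1.3, 3.5],
    [0.6, -1.3, 3.5],
    [0, 0, 0],
  ],
  delta_rot=[
    [0, 0, 2.5],
    [0, 0, 2.5],
    [0, 0, 2.5],
    [0, 0, 2.5],
    [0, 0, 2.5],
    [0, 0, 0.7],
    [0, 0, 0.7],
    [0, 0, 0.7],
    [0, 0, 0.7],
    [0, 0, 0],
  ],
  grip=[0, 0, 0, 0, 0, 0, 0, 0, 0, 0],
)

```text
time_s: 2.55
tool_pos: [476.7, -210.7, 286.6]
orientation: [-3.081, 0.56, 0.007]
wrist_force: [-0.7, 0.5, -0.0]
width: 85.2
```

Run:
```python
from h import *; from plan import *
from workcell import imaging
im=imaging.get_image("wrist"); np.savez("w1.npz",**im); cv2.imwrite("pics/w1.png",im["color"][:,:,::-1])
plan([])
```

```text
now [ 477.5 -212.4  288.8] yaw -20.69 F [0.6 0.7 0.2] w 85.5 t 2.6 j [ 0.47  0.29 -0.17  2.01  0.05  0.86 -1.66]
```

View pics/w1.png

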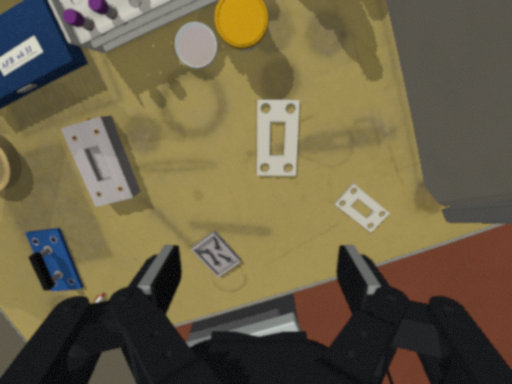

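The wrist view shows the sheet at (278,138), the block at (100,160), the cover at (53,260) and the small look-alike at (362,207). Next I'll measure the sheet and block.

```bash
cat > meas.py <<'E'
from h import *
def rect(im,mask,seed,z,name,show=True):
    n,l,st,ce=cv2.connectedComponentsWithStats(mask.astype(np.uint8))
    k=l[seed[1],seed[0]]
    if k==0: print(name,"miss",cv2.cvtColor(im["color"],cv2.COLOR_RGB2HSV)[seed[1],seed[0]]); return
    cs,_=cv2.findContours((l==k).astype(np.uint8),cv2.RETR_EXTERNAL,cv2.CHAIN_APPROX_NONE)
    P=plane(im,max(cs,key=len)[:,0,:],z)[:,:2].astype(np.float32)
    (c,(w,h),a)=cv2.minAreaRect(P); 
    if w<h: w,h,a=h,w,a+90
    a=(a+90)%180-90
    print(name,"c",np.round(c,1),"size",round(w,1),round(h,1),"yaw",round(a,2)); return c,a,(l==k)
def holes(im,m,z):
    cs,hi=cv2.findContours(m.astype(np.uint8),cv2.RETR_CCOMP,cv2.CHAIN_APPROX_NONE)
    out=[]
    for c,h in zip(cs,hi[0]):
        if h[3]>=0:
            p=plane(im,c[:,0,:],z); out.append(p.mean(0)[:2]); print(" hole px",c[:,0,:].mean(0).round(1),"n",len(c),"pos",out[-1].round(1))
    return out
E
python3 - <<'E'
from meas import *
im=load("w1.npz"); hsv=cv2.cvtColor(im["color"],cv2.COLOR_RGB2HSV); H,S,V=[hsv[:,:,i] for i in range(3)]
w=(S<60)&(V>185)
r=rect(im,w,(263,140),6,"sheet"); holes(im,r[2],6)
rect(im,w,(355,208),6,"small")
rect(im,(H>95)&(H<125)&(S>110),(60,245),8,"cover")
for p in [(75,140),(120,165),(128,185),(263,140),(90,190)]: print(p,hsv[p[1],p[0]],deproj(im,[p])[0].round(1))
c=im["color"][100:215,50:150,::-1]; cv2.imwrite("pics/blk1.png",cv2.resize(c,None,fx=5,fy=5,interpolation=cv2.INTER_CUBIC))
E
```

```text
sheet c [ 495.6 -244.9] size 109.1 56.7 yaw -20.67
 hole px [276.6 138. ] n 104 pos [ 496.2 -244.4]
 hole px [290.1 107.8] n 37 pos [ 530.4 -277.2]
 hole px [265.1 107.7] n 37 pos [ 543.1 -243.5]
small miss [ 24  93 157]
cover c [433.8 200.4] size 123.3 66.8 yaw -13.36
(75, 140) [ 16  79 139] [601.1  27.7  30.1]
(120, 165) [  8  10 100] [544.4 -15.1  27. ]
(128, 185) [ 10  15 104] [513.  -12.3  28.8]
(263, 140) [ 27  24 193] [ 500.7 -224.5    4.7]
(90, 190) [ 13  18 172] [527.1  47.8  29. ]
```

View pics/blk1.png

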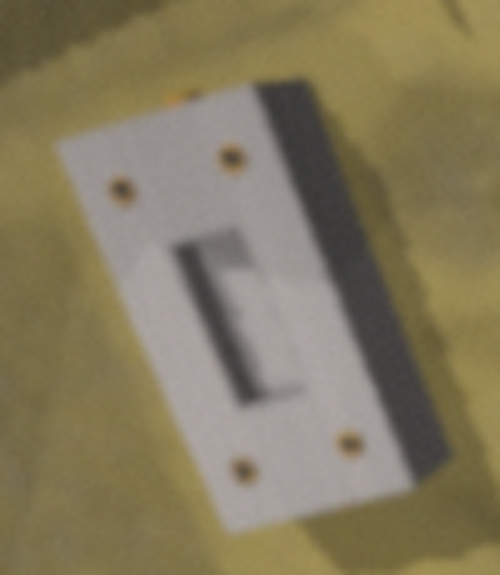

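Run:
```python
from h import *; from plan import *
im=load("w1.npz"); s=manip.observe(); R=Ro.from_rotvec(s["orientation"])
for v in range(240,300,6):
    for u in (345,350,360,370):
        P=deproj(im,[(u,v)])[0]
        if P[2]>150: print((u,v),R.inv().apply(P-s["tool_pos"]).round(1))
plan([((496,-244.6,60),-20.7)])
```

```text
(345, 246) [11.2 43.5 -3.8]
(350, 246) [11.7 45.8 -4.6]
(345, 252) [ 11.6  41.5 -10.3]
(350, 252) [ 11.9  43.8 -10.9]
(360, 252) [  82.    -1.2 -128.4]
(345, 258) [  9.1  41.3 -11.9]
(350, 258) [ 11.6  42.3 -15.9]
(360, 258) [ 11.   47.5 -15. ]
(370, 258) [ 7.7 54.8 -9.8]
(345, 264) [  6.5  41.3 -13.1]
(350, 264) [  9.9  41.7 -18.3]
(360, 264) [ 11.3  45.5 -20.6]
(370, 264) [  8.1  52.5 -15.7]
(345, 270) [  3.8  41.2 -14.2]
(350, 270) [  8.   41.3 -20.4]
(360, 270) [ 12.3  43.2 -26.7]
(370, 270) [ 11.7  48.1 -25.9]
(345, 276) [  1.   41.2 -15.2]
(350, 276) [  4.8  41.6 -20.5]
(360, 276) [ 11.6  42.2 -30.1]
(370, 276) [ 11.8  46.3 -30.5]
(345, 282) [ -2.2  41.5 -15.6]
(350, 282) [  1.7  41.8 -21. ]
(360, 282) [ 10.4  41.4 -32.6]
(370, 282) [ 12.3  44.5 -35.2]
(345, 288) [ -5.4  41.7 -16.1]
(350, 288) [ -0.   41.4 -23.1]
(360, 288) [  7.7  41.7 -33. ]
(370, 288) [ 10.   44.4 -36.1]
(345, 294) [ -7.7  41.5 -17.7]
(350, 294) [ -3.   41.6 -23.7]
(360, 294) [  4.8  42.  -33.3]
(370, 294) [  7.7  44.5 -37. ]
now [ 477.5 -212.4  288.8] yaw -20.69 F [0.6 0.7 0.2] w 85.5 t 2.6 j [ 0.47  0.29 -0.17  2.01  0.05  0.86 -1.66]
6 dp [[0.49,0.42,3.81],[0.49,0.42,3.81],[0.48,0.41,3.81],[0.48,0.41,3.81],[0.48,0.4,3.81],[0.48,0.4,3.81]] 
rot [[-0.07,0.02,0.0],[-0.07,0.02,0.0],[-0.07,0.02,0.0],[-0.07,0.02,0.0],[-0.07,0.02,0.0],[-0.07,0.02,0.0]]
```

>>> arm_command(
  dp=[
    [0.5, 0.4, 3.8],
    [0.5, 0.4, 3.8],
    [0.5, 0.4, 3.8],
    [0.5, 0.4, 3.8],
    [0.5, 0.4, 3.8],
    [0.5, 0.4, 3.8],
    [0, 0, 0],
  ],
  delta_rot=[
    [0, 0, 0],
    [0, 0, 0],
    [0, 0, 0],
    [0, 0, 0],
    [0, 0, 0],
    [0, 0, 0],
    [0, 0, 0],
  ],
  grip=[0, 0, 0, 0, 0, 0, 0],
)

```text
time_s: 3.3
tool_pos: [511.4, -261.7, 70.9]
orientation: [3.082, -0.576, 0.048]
wrist_force: [-0.0, 0.8, -0.1]
width: 85.2
```

Run:
```python
from meas import *; from plan import *
from workcell import imaging
im=imaging.get_image("wrist"); np.savez("w2.npz",**im); cv2.imwrite("pics/w2.png",im["color"][:,:,::-1])
s=manip.observe(); print(proj(im,[[496,-244.6,6]]))
hsv=cv2.cvtColor(im["color"],cv2.COLOR_RGB2HSV); H,S,V=[hsv[:,:,i] for i in range(3)]
r=rect(im,(S<60)&(V>170),(225,130),6,"sheet"); 
if r: holes(im,r[2],6)
plan([((496,-244.6,8),-20.7)],vmax=12)
```

```text
[[245.2811149  241.10492409]]
sheet miss [ 23 111  94]
now [ 512.8 -262.1   73.3] yaw -21.17 F [ 0.6 -0.9 -0.4] w 85.6 t 3.35 j [ 0.46  0.64 -0.09  2.07  0.15  0.4  -1.69]
6 dp [[-0.4,-0.17,1.08],[-0.4,-0.17,1.08],[-0.39,-0.17,1.08],[-0.38,-0.17,1.08],[-0.38,-0.17,1.08],[-0.37,-0.17,1.09]] 
rot [[0.01,-0.34,-0.08],[0.01,-0.34,-0.08],[0.01,-0.34,-0.08],[0.01,-0.34,-0.08],[0.01,-0.34,-0.08],[0.01,-0.34,-0.08]]
```

View pics/w2.png

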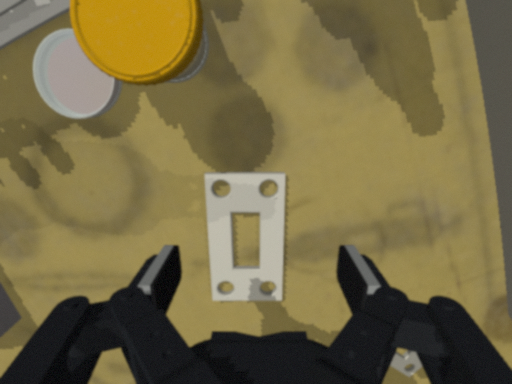

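Run:
```python
from meas import *; from plan import *
im=load("w2.npz")
hsv=cv2.cvtColor(im["color"],cv2.COLOR_RGB2HSV); H,S,V=[hsv[:,:,i] for i in range(3)]
r=rect(im,(S<60)&(V>150),(222,240),6,"sheet"); hs=holes(im,r[2],6)
plan([((r[0][0],r[0][1],25),r[1]),((r[0][0],r[0][1],8),r[1])],vmax=12)
```

```text
sheet c [ 495.6 -244.7] size 111.8 60.1 yaw -21.1
 hole px [224.8 287.3] n 45 pos [ 462.1 -212.1]
 hole px [245.1 238.9] n 168 pos [ 497.4 -245. ]
 hole px [220. 188.] n 56 pos [ 543.6 -243.3]
 hole px [267.4 187.8] n 55 pos [ 530.9 -276.6]
now [ 512.8 -262.1   73.3] yaw -21.17 F [ 0.6 -0.9 -0.4] w 85.6 t 3.35 j [ 0.46  0.64 -0.09  2.07  0.15  0.4  -1.69]
5 dp [[-0.48,-0.2,0.95],[-0.47,-0.2,0.95],[-0.47,-0.2,0.96],[-0.46,-0.2,0.96],[-0.45,-0.2,0.96]] 
rot [[0.01,-0.41,-0.01],[0.01,-0.41,-0.01],[0.01,-0.41,-0.01],[0.01,-0.41,-0.01],[0.01,-0.41,-0.01]]
2 dp [[0.0,-0.0,0.85],[0.0,-0.0,0.85]] 
rot [[0.0,0.0,0.0],[0.0,0.0,0.0]]
```

>>> arm_command(
  dp=[
    [-0.5, -0.2, 1.0],
    [-0.5, -0.2, 1.0],
    [-0.5, -0.2, 1.0],
    [-0.4, -0.2, 0.9],
    [-0.4, -0.2, 0.8],
    [0, 0, 0],
    [0, 0, 0],
  ],
  delta_rot=[
    [0, -0.4, 0],
    [0, -0.4, 0],
    [0, -0.4, 0],
    [0, -0.4, 0],
    [0, -0.4, 0],
    [0, 0, 0],
    [0, 0, 0],
  ],
  grip=[0, 0, 0, 0, 0, 0, 0],
)

```text
time_s: 4.05
tool_pos: [499.1, -245.3, 31.0]
orientation: [3.085, -0.575, 0.017]
wrist_force: [-0.3, 0.0, 0.2]
width: 85.3
```

Run:
```python
from plan import *
plan([((495.8,-244.7,8.5),-21)],vmax=9)
```

```text
now [ 499.1 -245.3   31. ] yaw -21.13 F [-0.3  0.   0.2] w 85.3 t 4.05 j [ 0.43  0.7  -0.07  2.11  0.16  0.32 -1.72]
3 dp [[-0.12,0.02,0.75],[-0.12,0.02,0.75],[-0.11,0.02,0.75]] 
rot [[0.03,-0.21,-0.04],[0.03,-0.21,-0.04],[0.03,-0.21,-0.04]]
```

>>> arm_command(
  dp=[
    [-0.2, 0, 0.8],
    [-0.1, 0, 0.8],
    [-0.1, 0, 0.6],
    [0, 0, 0],
    [0, 0, 0],
  ],
  delta_rot=[
    [0, -0.3, 0],
    [0, -0.2, 0],
    [0, -0.2, 0],
    [0, 0, 0],
    [0, 0, 0],
  ],
  grip=[0, 0, 0, 0, 0],
)

```text
time_s: 4.55
tool_pos: [495.7, -244.3, 7.0]
orientation: [3.087, -0.576, -0.003]
wrist_force: [0.3, 0.6, 0.5]
width: 85.1
```

Run:
```python
from plan import *
plan([((495.8,-244.7,8.5),-21)],vmax=9)
```

```text
now [ 495.7 -244.3    7. ] yaw -21.15 F [0.3 0.6 0.5] w 85.1 t 4.55 j [ 0.42  0.75 -0.06  2.11  0.16  0.28 -1.72]
1 dp [[0.03,0.03,-0.15]] 
rot [[0.08,0.09,-0.15]]
```

>>> arm_command(
  dp=[
    [0, 0, -0.1],
    [0, 0, 0],
    [0, 0, 0],
    [0, 0, 0],
    [0, 0, 0],
    [0, 0, 0],
  ],
  delta_rot=[
    [0, 0, 0],
    [0, 0, 0],
    [0, 0, 0],
    [0, 0, 0],
    [0, 0, 0],
    [0, 0, 0],
  ],
  grip=[60, 90, 110, 110, 110, 110],
  grip_force=30,
)

```text
time_s: 5.15
tool_pos: [496.1, -244.7, 8.8]
orientation: [3.087, -0.577, -0.0]
wrist_force: [0.5, 0.2, -0.4]
width: 59.0
```

Run:
```python
from plan import *
plan([])
```

```text
now [ 496.1 -244.7    8.8] yaw -21.18 F [ 0.5  0.2 -0.4] w 59.0 t 5.15 j [ 0.42  0.74 -0.06  2.11  0.16  0.29 -1.72]
```

>>> arm_command(
  dp=[
    [0, 0, -0.5],
    [0, 0, -1.5],
    [0, 0, -2],
    [0, 0, -2],
    [0, 0, 0],
  ],
  delta_rot=[
    [0, 0, 0],
    [0, 0, 0],
    [0, 0, 0],
    [0, 0, 0],
    [0, 0, 0],
  ],
  grip=[110, 110, 110, 110, 110],
)

```text
time_s: 5.65
tool_pos: [495.9, -244.5, 73.2]
orientation: [3.087, -0.577, -0.001]
wrist_force: [0.9, -0.3, -0.9]
width: 58.4
```

Run:
```python
from meas import *; from plan import *
from workcell import imaging
im=imaging.get_image("wrist"); np.savez("w3.npz",**im); cv2.imwrite("pics/w3.png",im["color"][:,:,::-1])
s=manip.observe();R=Ro.from_rotvec(s["orientation"])
for p in [(258,180),(240,175),(275,175)]: print(p, im["color"][p[1],p[0]], R.inv().apply(deproj(im,[p])[0]-s["tool_pos"]).round(1))
plan([])
```

```text
(258, 180) [191 188 174] [45.9 -0.1  1.6]
(240, 175) [192 189 174] [48.5 -9.1  1.8]
(275, 175) [192 190 174] [48.6  8.5  1.1]
now [ 495.4 -244.2   72.2] yaw -21.16 F [-0.7 -0.9  0.1] w 58.7 t 5.7 j [ 0.44  0.63 -0.09  2.1   0.14  0.41 -1.7 ]
```

View pics/w3.png

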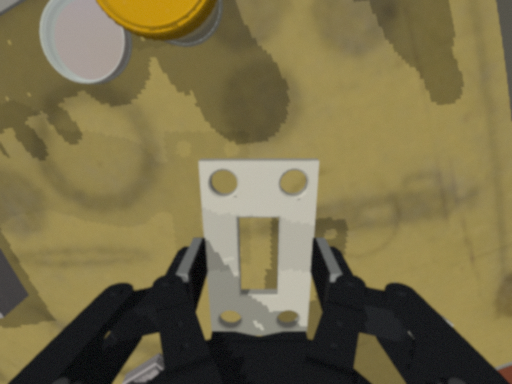

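Run:
```python
from meas import *; from plan import *
im=load("w1.npz")
px=[(74.4,138),(96.4,131.4),(120,188.6),(98.6,194)]
P=plane(im,px,30)[:,:2]; print(P.round(1),P.mean(0)); 
d=P[[0,1]].mean(0)-P[[2,3]].mean(0); print(np.linalg.norm(d),np.degrees(np.arctan2(d[1],d[0])), np.linalg.norm(P[0]-P[1]))
plan([((440,-80,190),-14),((435,15,200),-7)])
```

```text
[[604.   27.1]
 [599.9  -8.7]
 [512.5   1.5]
 [516.8  37.6]] [558.3003277   14.37891264]
87.89633708938588 -6.753044426044151 36.02254968698983
now [ 495.4 -244.2   72.2] yaw -21.16 F [-0.7 -0.9  0.1] w 58.7 t 5.7 j [ 0.44  0.63 -0.09  2.1   0.14  0.41 -1.7 ]
5 dp [[-2.22,-2.66,-2.36],[-2.15,-2.71,-2.36],[-2.09,-2.77,-2.36],[-2.01,-2.82,-2.36],[-1.94,-2.87,-2.36]] 
rot [[0.02,0.02,-1.43],[0.02,0.02,-1.43],[0.02,0.02,-1.43],[0.02,0.02,-1.43],[0.02,0.02,-1.43]]
3 dp [[-0.93,-3.03,-0.33],[-0.8,-3.07,-0.33],[-0.68,-3.1,-0.33]] 
rot [[-0.0,-0.0,-2.33],[-0.0,-0.0,-2.33],[-0.0,-0.0,-2.33]]
```

>>> arm_command(
  dp=[
    [-1, -1.3, -2.4],
    [-2, -2.7, -2.4],
    [-2, -2.8, -2.4],
    [-1.9, -2.8, -2.4],
    [-1.7, -2.9, -2.4],
    [-0.8, -3, -0.3],
    [-0.6, -3, -0.3],
    [-0.5, -3, -0.3],
    [-0.2, -1.5, 0],
    [0, 0, 0],
  ],
  delta_rot=[
    [0, 0, -1],
    [0, 0, -1.5],
    [0, 0, -1.5],
    [0, 0, -1.5],
    [0, 0, -1.5],
    [0, 0, -2],
    [0, 0, -2],
    [0, 0, -2],
    [0, 0, -1.4],
    [0, 0, 0],
  ],
  grip=[110, 110, 110, 110, 110, 110, 110, 110, 110, 110],
)

```text
time_s: 6.7
tool_pos: [448.7, 16.1, 202.3]
orientation: [3.135, -0.175, -0.012]
wrist_force: [-0.2, -0.9, -0.5]
width: 58.5
```

Run:
```python
from meas import *; from plan import *
from workcell import imaging
im=imaging.get_image("wrist"); np.savez("w4.npz",**im); cv2.imwrite("pics/w4.png",im["color"][:,:,::-1])
plan([])
```

```text
now [448.5  14.8 202.1] yaw -6.53 F [-0.3  0.4 -1. ] w 58.6 t 6.75 j [ 0.05  0.32 -0.22  2.24  0.13  0.6  -1.95]
```

View pics/w4.png

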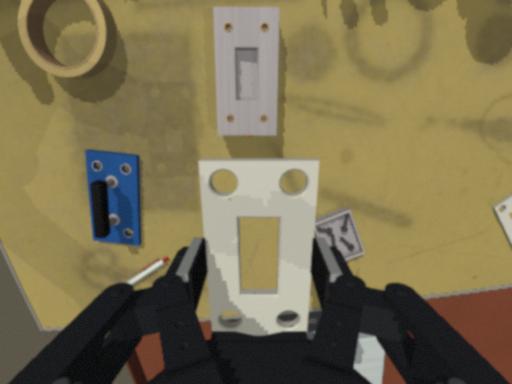

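The block's brass holes are at about (228,27), (264,27), (231,118) and (265,118). The sheet is held flat between the pads. I'll refine both.

Run:
```python
from meas import *; from plan import *
im=load("w4.npz"); hsv=cv2.cvtColor(im["color"],cv2.COLOR_RGB2HSV); H,S,V=[hsv[:,:,i].astype(int) for i in range(3)]
s=manip.observe(); R=Ro.from_rotvec(s["orientation"]); p=s["tool_pos"]
pts=[]
for u,v in [(228,27),(264,27),(231,118),(265,118)]:
    w=np.clip(S[v-7:v+8,u-7:u+8]-45,0,None).astype(float); yy,xx=np.mgrid[v-7:v+8,u-7:u+8]
    pts.append(((w*xx).sum()/w.sum(),(w*yy).sum()/w.sum()))
P=plane(im,pts,30)[:,:2]; d=P[:2].mean(0)-P[2:].mean(0)
print(np.round(pts,1),P.round(1),"C",P.mean(0).round(2),"L",np.linalg.norm(d),"yaw",np.degrees(np.arctan2(d[1],d[0])),np.linalg.norm(P[0]-P[1]))
r=rect(im,(S<35)&(V>90)&(np.arange(384)[:,None]<150),(222,80),30,"block")
# sheet in tool frame: pts on plane zt in tool
m=((S<60)&(V>130)&(np.arange(384)[:,None]>150)&(np.abs(np.arange(512)-258)<75)).astype(np.uint8)
n,l,st,ce=cv2.connectedComponentsWithStats(m); k=l[190,258]; print(st[k])
cs,hi=cv2.findContours((l==k).astype(np.uint8),cv2.RETR_CCOMP,cv2.CHAIN_APPROX_NONE)
def tp(uv,zt):
    c,dd=ray(im,uv); c=R.inv().apply(c-p); dd=R.inv().apply(dd); return c+((zt-c[2])/dd[:,2])[:,None]*dd
for c,h in zip(cs,hi[0]):
    if len(c)>25: q=tp(c[:,0,:],2.8); print(len(c),h[3],"px",c[:,0].mean(0).round(1),"tool mean",q.mean(0).round(1),"min",q.min(0).round(1),"max",q.max(0).round(1))
cs2=np.array([[224,181],[294,181],[231,317.5],[289,318]]); print(tp(cs2,2.8).round(1))
# cover
rr=rect(im,(H>95)&(H<125)&(S>110),(130,200),8,"cover")
```

```text
[[227.6  26.3]
 [264.2  26.4]
 [229.6 117.8]
 [263.3 117.9]] [[604.7  28.1]
 [600.4  -7.7]
 [517.2  38.5]
 [512.9   2.6]] C [558.79  15.41] L 88.15265887143053 yaw -6.746370879672049 36.07755366427259
block c [558.8  15.1] size 122.5 63.4 yaw -6.55
[  198   158   135   177 14539]
717 -1 px [260.6 250.3] tool mean [0.9 0.1 2.8] min [-55.7 -36.8   2.8] max [56.4 38.7  2.8]
53 0 px [286.8 317. ] tool mean [-42.1  16.7   2.8] min [-48.4  10.1   2.8] max [-36.6  24.2   2.8]
219 0 px [258.3 252. ] tool mean [ 2.9 -0.8  2.8] min [-21.9 -12.4   2.8] max [25.3 10.6  2.8]
72 0 px [292.9 181.1] tool mean [44.5 16.7  2.8] min [38.2  9.6  2.8] max [50.9 23.4  2.8]
76 0 px [222.9 181.7] tool mean [ 44.1 -18.9   2.8] min [ 38.1 -26.6   2.8] max [ 50.8 -11.7   2.8]
[[ 44.5 -18.3   2.8]
 [ 44.6  17.2   2.8]
 [-42.5 -17.6   2.8]
 [-42.8  18.1   2.8]]
cover c [433.4 203. ] size 123.4 64.7 yaw -13.1
```

Run:
```python
from plan import *
plan([((520,15,110),-6.7),((557.8,14.7,60),-6.73)],vmax=30)
```

```text
now [448.5  14.8 202.1] yaw -6.53 F [-0.3  0.4 -1. ] w 58.6 t 6.75 j [ 0.05  0.32 -0.22  2.24  0.13  0.6  -1.95]
4 dp [[1.79,-0.21,2.29],[1.79,-0.21,2.29],[1.78,-0.21,2.3],[1.78,-0.21,2.3]] 
rot [[0.04,0.11,0.04],[0.04,0.11,0.04],[0.04,0.11,0.04],[0.04,0.11,0.04]]
3 dp [[1.25,-0.14,1.67],[1.25,-0.14,1.67],[1.25,-0.14,1.67]] 
rot [[0.0,0.0,0.01],[0.0,0.0,0.01],[0.0,0.0,0.01]]
```

>>> arm_command(
  dp=[
    [1.8, -0.2, 2.3],
    [1.8, -0.2, 2.3],
    [1.8, -0.2, 2.3],
    [1.6, -0.2, 2.0],
    [1.2, -0.1, 1.6],
    [1.0, -0.1, 1.2],
    [0.5, -0.1, 0.5],
    [0, 0, 0],
    [0, 0, 0],
  ],
  delta_rot=[
    [0, 0, 0],
    [0, 0, 0],
    [0, 0, 0],
    [0, 0, 0],
    [0, 0, 0],
    [0, 0, 0],
    [0, 0, 0],
    [0, 0, 0],
    [0, 0, 0],
  ],
  grip=[110, 110, 110, 110, 110, 110, 110, 110, 110],
)

```text
time_s: 7.65
tool_pos: [545.9, -7.7, 70.1]
orientation: [3.118, -0.22, -0.025]
wrist_force: [-0.5, -0.2, -0.2]
width: 58.8
```

Run:
```python
from plan import *
plan([((557.8,14.7,60),-6.73)],vmax=30)
```

```text
now [545.9  -7.7  70.1] yaw -8.08 F [-0.5 -0.2 -0.2] w 58.8 t 7.65 j [ 0.02  0.64 -0.13  2.11  0.22  0.43 -2.  ]
1 dp [[0.87,-2.41,0.96]] 
rot [[0.97,0.85,-1.35]]
```

>>> arm_command(
  dp=[
    [0.3, -0.8, 0.3],
    [0.3, -0.8, 0.3],
    [0.2, -0.6, 0.2],
    [0, 0, 0],
    [0, 0, 0],
  ],
  delta_rot=[
    [0.4, 0.3, -0.5],
    [0.3, 0.3, -0.5],
    [0.2, 0.2, -0.3],
    [0, 0, 0],
    [0, 0, 0],
  ],
  grip=[110, 110, 110, 110, 110],
)

```text
time_s: 8.15
tool_pos: [556.9, 15.1, 63.2]
orientation: [-3.136, 0.181, -0.004]
wrist_force: [-0.5, 0.3, -0.0]
width: 58.6
```

Run:
```python
from plan import *
plan([((557.8,14.7,60),-6.73)],vmax=30)
```

```text
now [556.9  15.1  63.2] yaw -6.61 F [-0.5  0.3 -0. ] w 58.6 t 8.15 j [-0.01  0.65 -0.14  2.1   0.22  0.4  -2.01]
1 dp [[0.09,0.03,0.32]] 
rot [[-0.05,-0.13,0.12]]
```

Now down to about 15 mm above contact, then a look.

>>> arm_command(
  dp=[
    [0.1, 0, 0.5],
    [0, 0, 0.5],
    [0, 0, 0.3],
    [0, 0, 0],
  ],
  delta_rot=[
    [0, -0.1, 0.1],
    [0, 0, 0],
    [0, 0, 0],
    [0, 0, 0],
  ],
  grip=[110, 110, 110, 110],
)

```text
time_s: 8.55
tool_pos: [557.9, 14.9, 49.3]
orientation: [-3.136, 0.184, -0.001]
wrist_force: [-1.1, -0.4, -0.6]
width: 58.2
```

Run:
```python
from meas import *; from plan import *
from workcell import imaging
im=imaging.get_image("wrist"); np.savez("w5.npz",**im); cv2.imwrite("pics/w5.png",cv2.resize(im["color"][130:350,170:350,::-1],None,fx=2.7,fy=2.7,interpolation=cv2.INTER_CUBIC))
im=imaging.get_image("side"); np.savez("s5.npz",**im); cv2.imwrite("pics/s5.png",cv2.resize(im["color"][110:260,170:350,::-1],None,fx=3.5,fy=3.5,interpolation=cv2.INTER_CUBIC))
plan([((557.8,14.7,38.8),-6.73)],vmax=6)
```

```text
now [558.1  14.9  49.6] yaw -6.72 F [-0.1 -0.5  0.2] w 58.6 t 8.65 j [-0.01  0.68 -0.13  2.1   0.22  0.38 -2.01]
2 dp [[-0.01,0.01,0.54],[-0.01,0.01,0.54]] 
rot [[-0.02,-0.03,0.01],[-0.02,-0.03,0.01]]
```

View pics/w5.png

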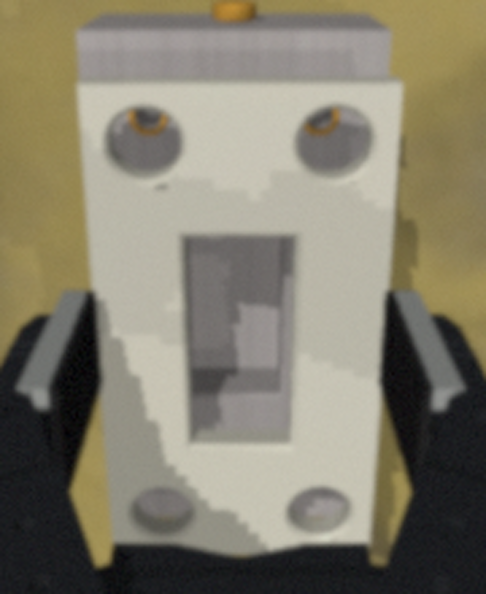

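View pics/s5.png

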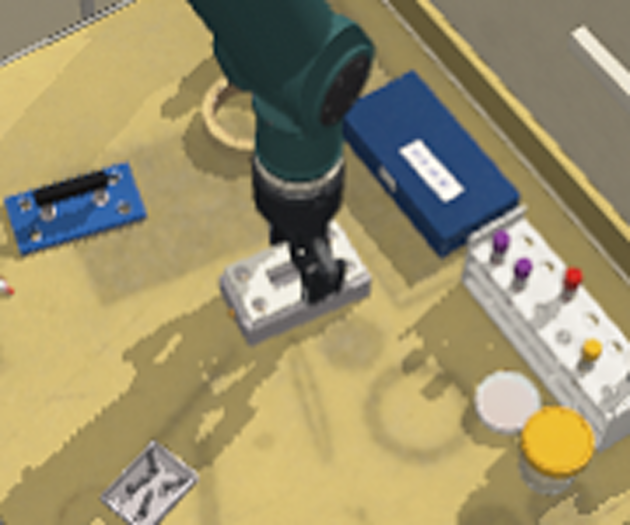

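Run:
```python
from meas import *; from plan import *
im=load("w5.npz"); f=lambda l:[(170+u/2.7-.3,130+v/2.7-.3) for u,v in l]
s=manip.observe(); p=s["tool_pos"]; R=Ro.from_rotvec(s["orientation"]).inv()
T=lambda P:R.apply(P-p).round(1)
print("brass",T(plane(im,f([(148,120),(322,118)]),30)))
zt=p[2]-2.8
print("sheet holes",T(plane(im,f([(144,142),(334,139),(164,510),(319,509)]),zt)))
print("sheet corners",T(plane(im,f([(78,82),(402,81),(112,543),(372,544)]),zt)))
print("block edge top corners",T(plane(im,f([(78,30),(389,29)]),30)))
```

```text
brass [[ 43.8 -18.6  19.7]
 [ 44.2  17.8  19.7]]
sheet holes [[ 43.9 -17.4   2.8]
 [ 44.4  18.3   2.8]
 [-43.1 -16.6   2.8]
 [-42.8  18.6   2.8]]
sheet corners [[ 55.3 -29.    2.9]
 [ 55.5  30.3   2.8]
 [-53.  -29.1   2.8]
 [-53.3  31.3   2.7]]
block edge top corners [[ 62.5 -32.1  19.7]
 [ 62.7  30.7  19.7]]
```

>>> arm_command(
  dp=[
    [-0.03, -0.1, 0.4],
    [0, 0, 0.4],
    [0, 0, 0.1],
    [0, 0, 0],
    [0, 0, 0],
  ],
  delta_rot=[
    [0, 0, 0],
    [0, 0, 0],
    [0, 0, 0],
    [0, 0, 0],
    [0, 0, 0],
  ],
  grip=[110, 110, 110, 110, 110],
)

```text
time_s: 9.15
tool_pos: [558.0, 15.9, 39.9]
orientation: [-3.136, 0.185, -0.002]
wrist_force: [-0.4, -0.1, -1.0]
width: 58.8
```

Run:
```python
from meas import *; from plan import *
from workcell import imaging
im=imaging.get_image("wrist"); np.savez("w6.npz",**im); cv2.imwrite("pics/w6.png",cv2.resize(im["color"][130:350,170:350,::-1],None,fx=2.7,fy=2.7,interpolation=cv2.INTER_CUBIC))
plan([((557.4,15.7,38.8),-6.73)],vmax=6)
```

```text
now [558.   15.9  40. ] yaw -6.73 F [ 0.2  0.1 -0.4] w 58.7 t 9.2 j [-0.02  0.69 -0.13  2.1   0.23  0.36 -2.02]
1 dp [[-0.06,0.03,0.12]] 
rot [[-0.04,-0.07,-0.0]]
```

View pics/w6.png

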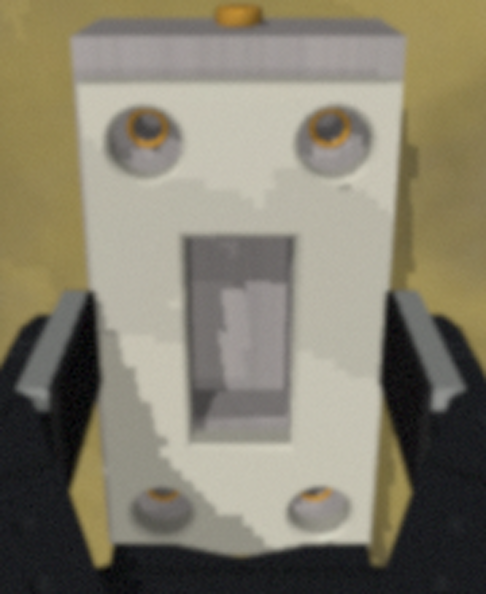

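Run:
```python
from meas import *; from plan import *
im=load("w6.npz"); f=lambda l:[(170+u/2.7-.3,130+v/2.7-.3) for u,v in l]
s=manip.observe(); p=s["tool_pos"]; R=Ro.from_rotvec(s["orientation"]).inv()
T=lambda P:R.apply(P-p).round(1)
print("brass",T(plane(im,f([(148,127),(329,127)]),30)))
zt=p[2]-2.8
print("sheet holes",T(plane(im,f([(144,142),(334,139),(164,510),(319,509)]),zt)))
print("block edge top corners",T(plane(im,f([(74,36),(405,36)]),30)))
```

```text
brass [[ 44.9 -17.5  10. ]
 [ 44.9  18.2  10. ]]
sheet holes [[ 43.9 -17.4   2.9]
 [ 44.5  18.3   2.8]
 [-43.2 -16.7   2.8]
 [-42.9  18.6   2.7]]
block edge top corners [[ 62.8 -30.9  10.1]
 [ 62.8  32.   10. ]]
```

>>> arm_command(
  dp=[
    [0.04, 0, 0.1],
    [0, 0, 0.05],
    [0, 0, 0],
    [0, 0, 0],
  ],
  delta_rot=[
    [0, 0, 0],
    [0, 0, 0],
    [0, 0, 0],
    [0, 0, 0],
  ],
  grip=[110, 110, 110, 110],
)

```text
time_s: 9.6
tool_pos: [558.7, 15.8, 38.7]
orientation: [-3.135, 0.185, -0.003]
wrist_force: [-0.5, -0.1, 0.1]
width: 58.5
```

Run:
```python
from plan import *
plan([((558,15.7,38.8),-6.73)],vmax=6)
```

```text
now [558.7  15.8  38.7] yaw -6.74 F [-0.5 -0.1  0.1] w 58.5 t 9.6 j [-0.02  0.7  -0.13  2.1   0.23  0.36 -2.02]
1 dp [[-0.07,0.02,-0.01]] 
rot [[-0.04,-0.1,-0.01]]
```

>>> arm_command(
  dp=[
    [0, 0, 0.07],
    [0, 0, 0],
  ],
  delta_rot=[
    [0, 0, 0],
    [0, 0, 0],
  ],
  grip=[110, 110],
)

```text
time_s: 9.8
tool_pos: [558.7, 15.8, 38.6]
orientation: [-3.136, 0.184, -0.003]
wrist_force: [-0.7, 0.3, 0.3]
width: 58.3
```

>>> arm_command(
  dp=[
    [0, 0, 0.1],
    [0, 0, 0.05],
    [0, 0, 0],
  ],
  delta_rot=[
    [0, 0, 0],
    [0, 0, 0],
    [0, 0, 0],
  ],
  grip=[110, 110, 110],
)

```text
time_s: 10.1
tool_pos: [558.8, 15.8, 38.6]
orientation: [3.136, -0.184, 0.004]
wrist_force: [0.3, -0.2, -0.8]
width: 58.6
```

>>> arm_command(
  dp=[
    [0, 0, 0.1],
    [0, 0, 0.1],
    [0, 0, 0],
  ],
  delta_rot=[
    [0, 0, 0],
    [0, 0, 0],
    [0, 0, 0],
  ],
  grip=[110, 110, 110],
)

```text
time_s: 10.4
tool_pos: [559.0, 15.8, 38.6]
orientation: [3.135, -0.184, 0.004]
wrist_force: [-0.2, -0.3, -0.4]
width: 58.6
```

Run:
```python
from plan import *
plan([])
from meas import *
from workcell import imaging
im=imaging.get_image("wrist"); np.savez("w7.npz",**im); cv2.imwrite("pics/w7.png",cv2.resize(im["color"][130:350,170:350,::-1],None,fx=2.7,fy=2.7,interpolation=cv2.INTER_CUBIC))
plan([])
```

```text
now [559.   15.8  38.6] yaw -6.73 F [-0.2 -0.3 -0.4] w 58.6 t 10.4 j [-0.02  0.7  -0.12  2.1   0.23  0.36 -2.02]
now [559.1  15.9  38.5] yaw -6.73 F [ 0.7 -0.2 -0.6] w 58.6 t 10.45 j [-0.02  0.7  -0.12  2.1   0.23  0.36 -2.02]
```

View pics/w7.png

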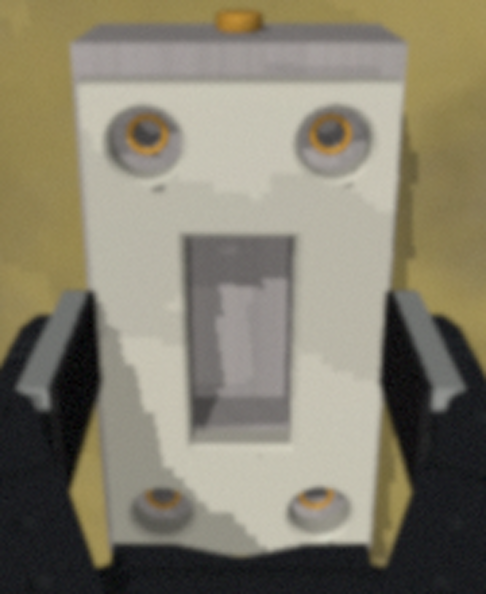

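Run:
```python
from meas import *; from plan import *
im=load("w7.npz"); f=lambda l:[(170+u/2.7-.3,130+v/2.7-.3) for u,v in l]
s=manip.observe(); p=s["tool_pos"]; R=Ro.from_rotvec(s["orientation"]).inv()
T=lambda P:R.apply(P-p).round(1)
print("brass",T(plane(im,f([(147,133),(329,133)]),30)))
zt=p[2]-2.8
print("sheet holes",T(plane(im,f([(144,142),(334,139),(164,510),(319,509)]),zt)))
print("block edge top corners",T(plane(im,f([(74,42),(405,42)]),30)))
```

```text
brass [[ 44.  -17.6   8.6]
 [ 43.9  18.    8.6]]
sheet holes [[ 43.8 -17.5   2.9]
 [ 44.3  18.3   2.9]
 [-43.3 -16.7   2.7]
 [-43.1  18.6   2.7]]
block edge top corners [[ 61.8 -30.7   8.7]
 [ 61.7  31.8   8.7]]
```

>>> arm_command(
  dp=[
    [0, 0, 0],
    [0, 0, 0],
    [0, 0, 0],
    [0, 0, 0],
    [0, 0, 0],
  ],
  delta_rot=[
    [0, 0, 0],
    [0, 0, 0],
    [0, 0, 0],
    [0, 0, 0],
    [0, 0, 0],
  ],
  grip=[70, 50, 30, 10, 0],
)

```text
time_s: 10.95
tool_pos: [559.2, 15.8, 37.5]
orientation: [3.136, -0.185, 0.004]
wrist_force: [-1.2, -0.6, -0.4]
width: 85.6
```

>>> arm_command(
  dp=[
    [0, 0, -1],
    [0, 0, -2],
    [0, 0, -3],
    [0, 0, -3],
    [0, 0, -2],
    [0, 0, 0],
  ],
  delta_rot=[
    [0, 0, 0],
    [0, 0, 0],
    [0, 0, 0],
    [0, 0, 0],
    [0, 0, 0],
    [0, 0, 0],
  ],
  grip=[0, 0, 0, 0, 0, 0],
)

```text
time_s: 11.55
tool_pos: [558.5, 16.0, 153.4]
orientation: [3.135, -0.184, 0.003]
wrist_force: [0.3, -0.2, -0.6]
width: 85.0
```

Run:
```python
from plan import *
plan([((470,60,200),-6.7)])
from meas import *
from workcell import imaging
im=imaging.get_image("wrist"); np.savez("w8.npz",**im); cv2.imwrite("pics/w8.png",im["color"][:,:,::-1])
```

```text
now [558.5  16.  153.4] yaw -6.71 F [ 0.3 -0.2 -0.6] w 85.0 t 11.55 j [ 0.03  0.51 -0.2   2.05  0.17  0.59 -1.97]
3 dp [[-3.1,-1.11,-1.56],[-3.1,-1.11,-1.56],[-3.1,-1.11,-1.55]] 
rot [[0.01,-0.03,-0.0],[0.01,-0.03,-0.0],[0.01,-0.03,-0.0]]
```

View pics/w8.png

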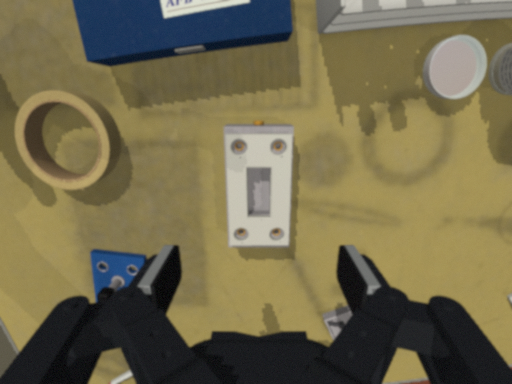

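Run:
```python
from meas import *
im=load("w8.npz"); hsv=cv2.cvtColor(im["color"],cv2.COLOR_RGB2HSV); H,S,V=[hsv[:,:,i].astype(int) for i in range(3)]
cv2.imwrite("pics/w8c.png",cv2.resize(im["color"][115:255,215:305,::-1],None,fx=4.2,fy=4.2,interpolation=cv2.INTER_CUBIC))
def br(z,pp,t=60):
    out=[]
    for u,v in pp:
        w=np.clip(S[v-7:v+8,u-7:u+8]-t,0,None).astype(float); yy,xx=np.mgrid[v-7:v+8,u-7:u+8]; out.append(((w*xx).sum()/w.sum(),(w*yy).sum()/w.sum()))
    return np.array(out)
m=(V>150)&(S<60); print(V[200,235],S[200,235],V[130,260],S[130,260])
r=rect(im,m,(235,200),36,"sheet"); holes(im,r[2],36)
pts=br(30,[(239,147),(278,147),(241,233),(276,233)]); P=plane(im,pts,30)[:,:2]; d=P[:2].mean(0)-P[2:].mean(0)
print(pts.round(1),P.round(1),"C",P.mean(0),np.linalg.norm(d),np.linalg.norm(P[0]-P[1]),"yaw",np.degrees(np.arctan2(d[1],d[0])))
```

```text
199 24 158 11
sheet c [560.9  15.2] size 118.8 62.3 yaw -6.73
 hole px [275.6 233.7] n 46 pos [513.8   3.3]
 hole px [240.  233.6] n 43 pos [518.1  38.8]
 hole px [264. 203.] n 4 pos [547.9  11.2]
 hole px [263. 202.] n 4 pos [549.  12.]
 hole px [265.3 200.7] n 7 pos [550.    9.7]
 hole px [266. 199.] n 4 pos [551.7   8.8]
 hole px [263.1 197.2] n 18 pos [553.9  11.4]
 hole px [266. 191.] n 4 pos [559.7   8. ]
 hole px [265. 190.] n 4 pos [560.8   8.8]
 hole px [262.3 190. ] n 21 pos [561.2  11.3]
 hole px [262. 185.] n 4 pos [566.1  11.1]
 hole px [265. 184.] n 4 pos [566.8   8.1]
 hole px [259.2 192.6] n 217 pos [558.6  14.6]
 hole px [277.9 145.2] n 44 pos [601.7  -7.5]
 hole px [237.8 146. ] n 45 pos [605.2  28.6]
 hole px [229. 131.] n 4 pos [619.5  34.6]
[[239.  146.2]
 [277.8 146.1]
 [240.9 232. ]
 [276.2 231.8]] [[604.1  28.1]
 [600.   -7.6]
 [516.9  38.3]
 [512.8   2.4]] C [558.45897484  15.31326839] 87.78568941380794 35.972082575682656 yaw -6.60404843264107
```

View pics/w8c.png

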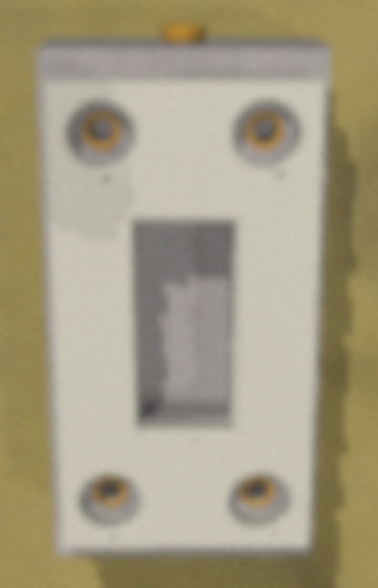

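Run:
```python
from meas import *
im=load("w8.npz"); f=lambda l:[(215+u/4.2-.4,115+v/4.2-.4) for u,v in l]
a=np.radians(-6.7); A=np.array([[np.cos(a),np.sin(a)],[np.sin(a),-np.cos(a)]])  # cols tool x,y
loc=lambda P:((P[:,:2]-[558.45,15.3])@A).round(1).tolist()
print("holes",loc(plane(im,f([(100,133),(266,133),(109.5,499.5),(259.5,499.5)]),36)))
print("brass",loc(plane(im,f([(101,130),(265,130),(109,489),(258,489)]),30)))
print("sheet cor",loc(plane(im,f([(41,78),(328,78),(58,548),(312,548)]),36)))
print("block front",loc(plane(im,f([(41,45),(329,45)]),30)))
print("window",loc(plane(im,f([(133,221),(236,219),(140,427),(233,426)]),36)))
```

```text
holes [[44.7, -18.1], [44.7, 17.6], [-42.7, -17.9], [-42.8, 18.0]]
brass [[44.5, -18.3], [44.4, 17.8], [-42.9, -18.4], [-43.0, 18.0]]
sheet cor [[56.4, -30.4], [56.4, 30.6], [-55.8, -30.7], [-55.9, 31.0]]
block front [[62.9, -30.9], [62.8, 31.3]]
window [[25.3, -11.3], [25.7, 11.4], [-23.9, -10.4], [-23.7, 11.4]]
```

Run:
```python
from plan import *
plan([((500,110,200),-10),((428,200,180),-13.1)],vmax=40)
```

```text
now [557.7  15.9 152.3] yaw -6.71 F [ 0.5 -1.5 -0. ] w 85.4 t 11.6 j [ 0.03  0.51 -0.19  2.05  0.17  0.59 -1.97]
4 dp [[-1.71,-2.17,-1.19],[-1.74,-2.14,-1.19],[-1.77,-2.12,-1.19],[-1.8,-2.09,-1.19]] 
rot [[0.02,0.0,0.82],[0.02,0.0,0.82],[0.02,0.0,0.82],[0.02,0.0,0.82]]
3 dp [[-2.88,-2.54,0.67],[-2.93,-2.49,0.67],[-2.97,-2.43,0.67]] 
rot [[-0.0,0.0,1.03],[-0.0,0.0,1.03],[-0.0,0.0,1.03]]
```

>>> arm_command(
  dp=[
    [-1.7, -2.2, -1.2],
    [-1.7, -2.1, -1.2],
    [-1.8, -2.1, -1.2],
    [-1.8, -2.1, -1.2],
    [-2.9, -2.5, 0.6],
    [-2.9, -2.5, 0.6],
    [-2.0, -1.7, 0.6],
    [-0.9, -0.7, 0],
    [0, 0, 0],
    [0, 0, 0],
  ],
  delta_rot=[
    [0, 0, 0.8],
    [0, 0, 0.8],
    [0, 0, 0.8],
    [0, 0, 0.8],
    [0, 0, 1],
    [0, 0, 1],
    [0, 0, 0.8],
    [0, 0, 0.4],
    [0, 0, 0],
    [0, 0, 0],
  ],
  grip=[0, 0, 0, 0, 0, 0, 0, 0, 0, 0],
)

```text
time_s: 12.6
tool_pos: [420.3, 202.2, 175.7]
orientation: [3.111, -0.369, -0.019]
wrist_force: [-0.2, 0.5, 0.5]
width: 85.2
```

Run:
```python
from plan import *
from meas import *
from workcell import imaging
im=imaging.get_image("wrist"); np.savez("w9.npz",**im); cv2.imwrite("pics/w9.png",im["color"][:,:,::-1])
plan([])
hsv=cv2.cvtColor(im["color"],cv2.COLOR_RGB2HSV); H,S,V=[hsv[:,:,i].astype(int) for i in range(3)]
m=(H>95)&(H<125)&(S>110)
n,l,st,ce=cv2.connectedComponentsWithStats(m.astype(np.uint8)); print([(s.tolist(),c.round()) for s,c in zip(st,ce) if s[4]>300])
```

```text
now [420.5 202.  175.8] yaw -13.59 F [-0.5 -0.4 -0.2] w 85.4 t 12.65 j [-0.39  0.39 -0.19  2.22  0.13  0.56 -2.49]
[([0, 0, 512, 384, 191832], array([256., 192.])), ([221, 111, 60, 108, 4687], array([252., 162.]))]
```

View pics/w9.png

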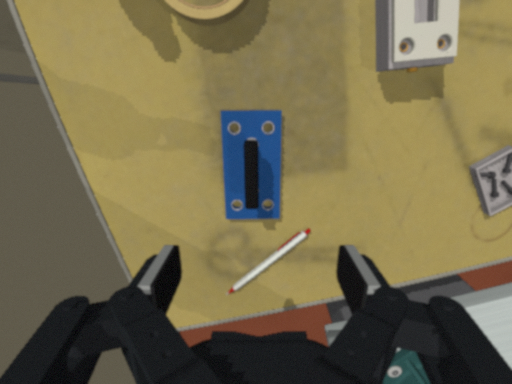

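Run:
```python
from meas import *; from plan import *
im=load("w9.npz"); hsv=cv2.cvtColor(im["color"],cv2.COLOR_RGB2HSV); H,S,V=[hsv[:,:,i].astype(int) for i in range(3)]
m=(H>95)&(H<125)&(S>110)
r=rect(im,m,(230,180),8,"plate"); holes(im,r[2],8)
b=(V<45)&(np.abs(np.arange(512)-252)<30)&(np.arange(384)[:,None]<222)
rb=rect(im,b,(252,175),46,"bar top")
c=im["color"][100:230,205:300,::-1]; cv2.imwrite("pics/w9c.png",cv2.resize(c,None,fx=4,fy=4,interpolation=cv2.INTER_CUBIC))
```

```text
plate c [432.7 204.9] size 122.3 62.6 yaw -13.14
 hole px [267.3 204.3] n 35 pos [385.8 197.8]
 hole px [236.7 204.6] n 37 pos [393.9 232.5]
 hole px [251.1 172.2] n 157 pos [427.  206.9]
 hole px [233.9 127.5] n 42 pos [479.6 212.6]
 hole px [267.7 127.3] n 41 pos [471.4 177.6]
bar top c [434.2 204.6] size 66.9 11.8 yaw -13.66
```

View pics/w9c.png

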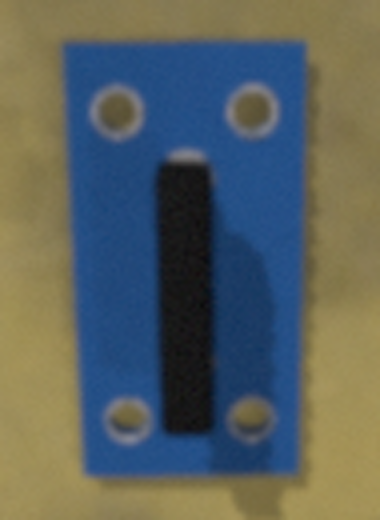

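Run:
```python
from plan import *
plan([((432.8,205,75),-13.2)],vmax=20)
```

```text
now [420.5 202.  175.8] yaw -13.59 F [-0.5 -0.4 -0.2] w 85.4 t 12.65 j [-0.39  0.39 -0.19  2.22  0.13  0.56 -2.49]
6 dp [[0.21,-0.11,1.68],[0.2,-0.11,1.68],[0.2,-0.11,1.68],[0.2,-0.1,1.68],[0.19,-0.1,1.68],[0.19,-0.1,1.68]] 
rot [[0.09,0.1,-0.06],[0.09,0.1,-0.06],[0.09,0.1,-0.06],[0.09,0.1,-0.06],[0.09,0.1,-0.06],[0.09,0.1,-0.06]]
```

>>> arm_command(
  dp=[
    [0.2, -0.1, 1.7],
    [0.2, -0.1, 1.7],
    [0.2, -0.1, 1.7],
    [0.2, -0.1, 1.7],
    [0.2, -0.1, 1.6],
    [0.2, -0.1, 1.0],
    [0, 0, 0],
    [0, 0, 0],
  ],
  delta_rot=[
    [0.1, 0.1, 0],
    [0.1, 0.1, 0],
    [0.1, 0.1, 0],
    [0.1, 0.1, 0],
    [0.1, 0.1, 0],
    [0.1, 0.1, 0],
    [0, 0, 0],
    [0, 0, 0],
  ],
  grip=[0, 0, 0, 0, 0, 0, 0, 0],
)

```text
time_s: 13.45
tool_pos: [441.7, 196.4, 78.2]
orientation: [3.116, -0.398, 0.01]
wrist_force: [-0.5, 0.3, -0.3]
width: 85.3
```

Run:
```python
from plan import *
from meas import *
plan([((432.8,205,50),-13.2),((432.8,205,30),-13.2)],vmax=10)
```

```text
now [441.7 196.4  78.2] yaw -14.57 F [-0.5  0.3 -0.3] w 85.3 t 13.45 j [-0.43  0.57 -0.11  2.26  0.21  0.32 -2.55]
4 dp [[-0.28,-0.15,0.7],[-0.27,-0.15,0.7],[-0.27,-0.16,0.7],[-0.27,-0.16,0.7]] 
rot [[-0.01,-0.09,-0.34],[-0.01,-0.09,-0.34],[-0.01,-0.09,-0.34],[-0.01,-0.09,-0.34]]
2 dp [[-0.0,-0.0,1.0],[-0.0,-0.0,1.0]] 
rot [[0.0,-0.0,0.0],[0.0,-0.0,0.0]]
```

>>> arm_command(
  dp=[
    [-0.3, -0.2, 0.5],
    [-0.3, -0.2, 0.5],
    [-0.3, -0.2, 0.5],
    [-0.2, -0.1, 0.5],
    [0, 0, 0.3],
    [0, 0, 0],
    [0, 0, 0],
  ],
  delta_rot=[
    [0, -0.1, -0.4],
    [0, -0.1, -0.4],
    [0, -0.1, -0.3],
    [0, 0, -0.3],
    [0, 0, 0],
    [0, 0, 0],
    [0, 0, 0],
  ],
  grip=[0, 0, 0, 0, 0, 0, 0],
)

```text
time_s: 14.15
tool_pos: [432.8, 207.6, 55.1]
orientation: [-3.119, 0.355, -0.005]
wrist_force: [-0.1, -0.6, 0.5]
width: 85.4
```

Run:
```python
from plan import *
from meas import *
from workcell import imaging
im=imaging.get_image("wrist"); np.savez("w10.npz",**im); cv2.imwrite("pics/w10.png",im["color"][:,:,::-1])
hsv=cv2.cvtColor(im["color"],cv2.COLOR_RGB2HSV); H,S,V=[hsv[:,:,i].astype(int) for i in range(3)]
m=(H>95)&(H<125)&(S>110)
n,l,st,ce=cv2.connectedComponentsWithStats(m.astype(np.uint8)); k=1+np.argmax(st[1:,4]); print(st[k],ce[k])
ys,xs=np.where(l==k); r=rect(im,m,(int(xs[0]),int(ys[0])),8,"plate"); holes(im,r[2],8)
plan([((432.8,205,30),-13.2)],vmax=10)
```

```text
[  214   136    97   159 10534] [261.71615721 207.36244541]
plate c [433.4 204.9] size 122.4 63.0 yaw -13.14
 hole px [284.6 276.5] n 52 pos [385.7 197.8]
 hole px [237.7 276.3] n 51 pos [394.  232.6]
 hole px [289.  163.4] n 62 pos [471.3 177.7]
 hole px [234.7 163.2] n 63 pos [479.5 212.7]
now [432.9 207.6  55.1] yaw -13.0 F [-0.6  0.6  0. ] w 85.2 t 14.2 j [-0.47  0.62 -0.1   2.27  0.22  0.26 -2.56]
3 dp [[0.01,0.09,0.84],[0.01,0.09,0.84],[0.02,0.08,0.84]] 
rot [[-0.06,-0.05,0.07],[-0.06,-0.05,0.07],[-0.06,-0.05,0.07]]
```

View pics/w10.png

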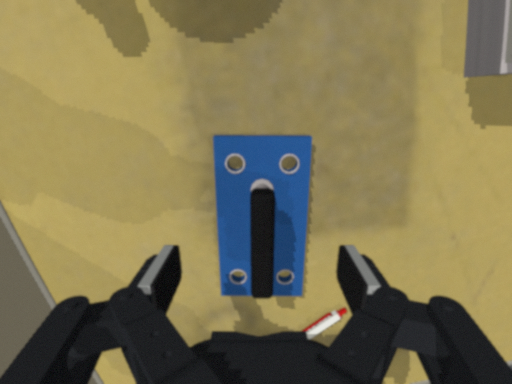

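>>> arm_command(
  dp=[
    [0, 0.1, 0.8],
    [0, 0.1, 0.8],
    [0, 0.05, 0.5],
    [0, 0, 0.2],
    [0, 0, 0],
    [0, 0, 0],
  ],
  delta_rot=[
    [0, -0.1, 0.1],
    [0, 0, 0.1],
    [0, 0, 0],
    [0, 0, 0],
    [0, 0, 0],
    [0, 0, 0],
  ],
  grip=[0, 0, 0, 0, 0, 0],
)

```text
time_s: 14.8
tool_pos: [432.6, 204.5, 29.8]
orientation: [-3.118, 0.363, -0.002]
wrist_force: [-0.4, 0.1, -0.6]
width: 85.3
```

Run:
```python
from plan import *
plan([((432.8,205,30),-13.2)],vmax=10)
```

```text
now [432.6 204.5  29.8] yaw -13.27 F [-0.4  0.1 -0.6] w 85.3 t 14.8 j [-0.48  0.67 -0.08  2.28  0.23  0.2  -2.57]
1 dp [[0.01,-0.05,-0.02]] 
rot [[-0.15,-0.06,-0.07]]
```

>>> arm_command(
  dp=[
    [0, 0, 0],
    [0, 0, 0],
    [0, 0, 0],
    [0, 0, 0],
    [0, 0, 0],
    [0, 0, 0],
    [0, 0, 0],
    [0, 0, 0],
  ],
  delta_rot=[
    [0, 0, 0],
    [0, 0, 0],
    [0, 0, 0],
    [0, 0, 0],
    [0, 0, 0],
    [0, 0, 0],
    [0, 0, 0],
    [0, 0, 0],
  ],
  grip=[80, 150, 200, 255, 255, 255, 255, 255],
  grip_force=70,
)

```text
time_s: 15.6
tool_pos: [433.1, 204.9, 30.6]
orientation: [-3.117, 0.363, -0.004]
wrist_force: [0.6, -0.1, -0.1]
width: 13.1
```

Run:
```python
from plan import *
plan([])
```

```text
now [433.1 204.9  30.6] yaw -13.27 F [ 0.6 -0.1 -0.1] w 13.1 t 15.6 j [-0.48  0.67 -0.08  2.28  0.23  0.2  -2.57]
```

>>> arm_command(
  dp=[
    [0, 0, -0.5],
    [0, 0, -1.5],
    [0, 0, -2.5],
    [0, 0, -2.5],
    [0, 0, -1],
    [0, 0, 0],
  ],
  delta_rot=[
    [0, 0, 0],
    [0, 0, 0],
    [0, 0, 0],
    [0, 0, 0],
    [0, 0, 0],
    [0, 0, 0],
  ],
  grip=[255, 255, 255, 255, 255, 255],
)

```text
time_s: 16.2
tool_pos: [431.3, 203.7, 112.7]
orientation: [-3.12, 0.362, 0.001]
wrist_force: [-0.0, 0.6, -2.1]
width: 12.7
```

Run:
```python
from plan import *
from meas import *
from workcell import imaging
im=imaging.get_image("wrist"); np.savez("w11.npz",**im); cv2.imwrite("pics/w11.png",im["color"][:,:,::-1])
plan([((500,110,150),-10),((548,20,140),-6.7)],vmax=30)
```

```text
now [431.  203.5 112.1] yaw -13.25 F [ 0.7  0.7 -1.1] w 12.7 t 16.25 j [-0.42  0.51 -0.15  2.25  0.19  0.4  -2.53]
5 dp [[1.77,1.5,-0.76],[1.75,1.52,-0.76],[1.74,1.54,-0.76],[1.72,1.56,-0.76],[1.7,1.58,-0.76]] 
rot [[-0.0,0.02,-0.65],[-0.0,0.02,-0.65],[-0.0,0.02,-0.65],[-0.0,0.02,-0.65],[-0.0,0.02,-0.65]]
4 dp [[1.57,2.01,0.25],[1.54,2.03,0.25],[1.51,2.05,0.25],[1.48,2.07,0.25]] 
rot [[-0.0,-0.0,-0.83],[-0.0,-0.0,-0.83],[-0.0,-0.0,-0.83],[-0.0,-0.0,-0.83]]
```

View pics/w11.png

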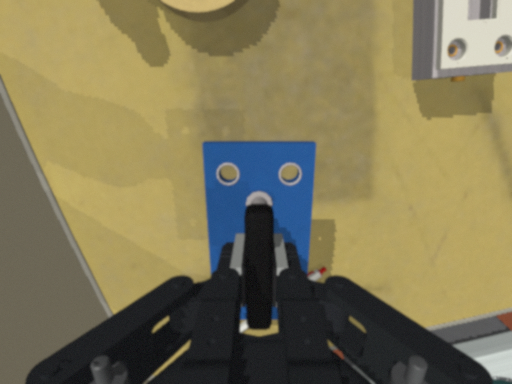

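>>> arm_command(
  dp=[
    [0.9, 0.8, -0.6],
    [1.8, 1.5, -0.8],
    [1.7, 1.5, -0.8],
    [1.7, 1.6, -0.8],
    [1.7, 1.6, -0.6],
    [1.6, 2, 0.1],
    [1.5, 2, 0],
    [1.5, 2, 0],
    [1.2, 1.7, 0],
    [0.5, 0.7, 0],
  ],
  delta_rot=[
    [0, 0, -0.5],
    [0, 0, -0.7],
    [0, 0, -0.7],
    [0, 0, -0.7],
    [0, 0, -0.7],
    [0, 0, -0.8],
    [0, 0, -0.8],
    [0, 0, -0.8],
    [0, 0, -0.6],
    [0, 0, -0.3],
  ],
  grip=[255, 255, 255, 255, 255, 255, 255, 255, 255, 255],
)

```text
time_s: 17.25
tool_pos: [539.8, 20.7, 134.0]
orientation: [3.132, -0.162, -0.038]
wrist_force: [0.1, -0.0, -2.3]
width: 13.0
```

Run:
```python
from plan import *
plan([((558.8,15.5,120),-6.7)],vmax=15)
```

```text
now [539.8  20.7 134. ] yaw -5.93 F [ 0.1 -0.  -2.3] w 13.0 t 17.25 j [ 0.05  0.53 -0.24  2.08  0.23  0.57 -2.02]
2 dp [[0.99,0.16,0.68],[0.98,0.15,0.69]] 
rot [[0.2,0.68,0.39],[0.2,0.68,0.39]]
```

>>> arm_command(
  dp=[
    [0.7, 0.1, 0.4],
    [0.7, 0.1, 0.4],
    [0.5, 0.1, 0.4],
    [0, 0, 0],
    [0, 0, 0],
  ],
  delta_rot=[
    [0.1, 0.5, 0.3],
    [0.1, 0.5, 0.3],
    [0.1, 0.3, 0.2],
    [0, 0, 0],
    [0, 0, 0],
  ],
  grip=[255, 255, 255, 255, 255],
)

```text
time_s: 17.75
tool_pos: [557.2, 18.0, 117.6]
orientation: [3.136, -0.182, -0.008]
wrist_force: [-0.2, 1.0, -1.5]
width: 12.9
```

Run:
```python
from plan import *
plan([((558.8,15.5,90),-6.7)],vmax=15)
```

```text
now [557.2  18.  117.6] yaw -6.65 F [-0.2  1.  -1.5] w 12.9 t 17.75 j [ 0.05  0.57 -0.22  2.07  0.24  0.53 -2.03]
2 dp [[0.1,0.12,1.38],[0.1,0.12,1.38]] 
rot [[0.02,0.14,0.02],[0.02,0.14,0.02]]
```

>>> arm_command(
  dp=[
    [0.1, 0.1, 0.9],
    [0.1, 0.1, 0.9],
    [0, 0, 0.7],
    [0, 0, 0.3],
    [0, 0, 0],
    [0, 0, 0],
  ],
  delta_rot=[
    [0, 0.1, 0],
    [0, 0.1, 0],
    [0, 0, 0],
    [0, 0, 0],
    [0, 0, 0],
    [0, 0, 0],
  ],
  grip=[255, 255, 255, 255, 255, 255],
)

```text
time_s: 18.35
tool_pos: [557.9, 17.5, 86.9]
orientation: [-3.137, 0.178, 0.004]
wrist_force: [0.3, 0.1, -1.9]
width: 12.8
```

Run:
```python
from plan import *
from meas import *
from workcell import imaging
im=imaging.get_image("wrist"); np.savez("w12.npz",**im); cv2.imwrite("pics/w12.png",cv2.resize(im["color"][110:310,170:350,::-1],None,fx=3,fy=3,interpolation=cv2.INTER_CUBIC))
plan([((558.8,15.5,77),-6.7)],vmax=15)
```

```text
now [558.   17.5  87. ] yaw -6.48 F [-0.6  0.4 -0.7] w 12.7 t 18.4 j [ 0.03  0.62 -0.2   2.08  0.26  0.47 -2.05]
1 dp [[0.11,0.19,1.0]] 
rot [[0.01,0.13,0.22]]
```

View pics/w12.png

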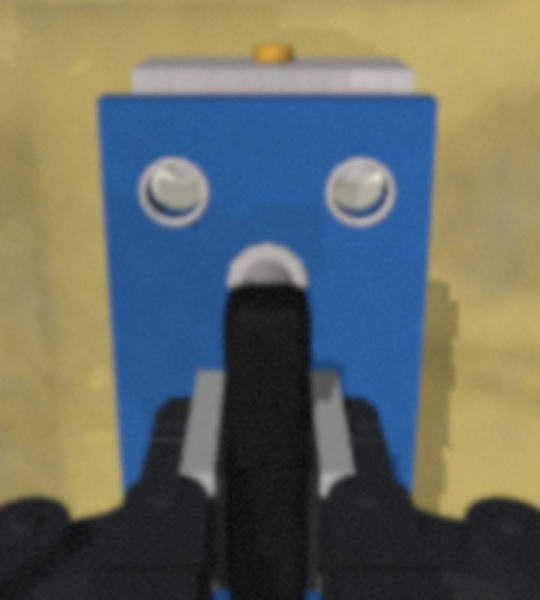

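Run:
```python
from meas import *; from plan import *
im=load("w12.npz"); f=lambda l:[(170+u/3-.33,110+v/3-.33) for u,v in l]
s=manip.observe(); p=s["tool_pos"]; R=Ro.from_rotvec(s["orientation"]).inv()
T=lambda P:R.apply(P-p).round(2).tolist()
def tp(uv,zt):
    c,dd=ray(im,uv); c=R.apply(c-p); dd=R.apply(dd); return (c+((zt-c[2])/dd[:,2])[:,None]*dd).round(2).tolist()
print("block corners",T(plane(im,f([(133,66),(413,66)]),30)))
print("cover holes",tp(f([(174,192),(361,192)]),22.6))
print("cover corners",tp(f([(99,97),(436,97),]),22.6))
col=im["color"][:,258-3:258+4].mean(1)[118:146].round(); print([(118+i,*c) for i,c in enumerate(col)])
row=im["color"][138:141].mean(0); print([(u,*row[u].round()) for u in list(range(208,222))+list(range(300,314))])
```

```text
block corners [[63.76, -29.39, 56.88], [63.74, 33.53, 56.89]]
cover holes [[43.35, -17.2, 22.6], [43.33, 18.74, 22.6]]
cover corners [[61.57, -30.54, 22.6], [61.55, 32.09, 22.6]]
[(118, np.float64(175.0), np.float64(156.0), np.float64(94.0)), (119, np.float64(176.0), np.float64(158.0), np.float64(95.0)), (120, np.float64(176.0), np.float64(158.0), np.float64(95.0)), (121, np.float64(177.0), np.float64(159.0), np.float64(96.0)), (122, np.float64(178.0), np.float64(160.0), np.float64(96.0)), (123, np.float64(177.0), np.float64(156.0), np.float64(92.0)), (124, np.float64(179.0), np.float64(150.0), np.float64(81.0)), (125, np.float64(190.0), np.float64(148.0), np.float64(69.0)), (126, np.float64(201.0), np.float64(151.0), np.float64(63.0)), (127, np.float64(203.0), np.float64(152.0), np.float64(62.0)), (128, np.float64(199.0), np.float64(149.0), np.float64(62.0)), (129, np.float64(189.0), np.float64(144.0), np.float64(70.0)), (130, np.float64(170.0), np.float64(136.0), np.float64(89.0)), (131, np.float64(154.0), np.float64(136.0), np.float64(117.0)), (132, np.float64(154.0), np.float64(1
[... 1943 characters left out ...]
3, np.float64(179.0), np.float64(176.0), np.float64(177.0)), (304, np.float64(178.0), np.float64(174.0), np.float64(176.0)), (305, np.float64(179.0), np.float64(174.0), np.float64(176.0)), (306, np.float64(179.0), np.float64(174.0), np.float64(173.0)), (307, np.float64(179.0), np.float64(172.0), np.float64(161.0)), (308, np.float64(178.0), np.float64(168.0), np.float64(136.0)), (309, np.float64(180.0), np.float64(166.0), np.float64(116.0)), (310, np.float64(180.0), np.float64(166.0), np.float64(109.0)), (311, np.float64(180.0), np.float64(165.0), np.float64(108.0)), (312, np.float64(182.0), np.float64(165.0), np.float64(110.0)), (313, np.float64(184.0), np.float64(168.0), np.float64(109.0))]
```

>>> arm_command(
  dp=[
    [0.1, 0.07, 0.4],
    [0.07, 0.05, 0.3],
    [0, 0, 0.2],
    [0, 0, 0],
    [0, 0, 0],
  ],
  delta_rot=[
    [0, 0.1, 0.1],
    [0, 0, 0],
    [0, 0, 0],
    [0, 0, 0],
    [0, 0, 0],
  ],
  grip=[255, 255, 255, 255, 255],
)

```text
time_s: 18.9
tool_pos: [560.3, 15.8, 77.9]
orientation: [-3.136, 0.182, -0.002]
wrist_force: [0.1, 0.2, -2.3]
width: 12.6
```

Run:
```python
from plan import *
from meas import *
from workcell import imaging
im=imaging.get_image("wrist"); np.savez("w13.npz",**im); cv2.imwrite("pics/w13.png",cv2.resize(im["color"][110:310,170:350,::-1],None,fx=3,fy=3,interpolation=cv2.INTER_CUBIC))
plan([((559.5,16.2,77),-6.7)],vmax=15)
im=imaging.get_image("side"); np.savez("s13.npz",**im); cv2.imwrite("pics/s13.png",cv2.resize(im["color"][130:250,190:320,::-1],None,fx=4.5,fy=4.5,interpolation=cv2.INTER_CUBIC))
im=imaging.get_image("scene"); np.savez("c13.npz",**im); cv2.imwrite("pics/c13.png",cv2.resize(im["color"][140:260,160:320,::-1],None,fx=4.5,fy=4.5,interpolation=cv2.INTER_CUBIC))
```

```text
now [560.3  15.8  78. ] yaw -6.62 F [ 0.4 -0.4 -2.2] w 12.8 t 18.95 j [ 0.03  0.63 -0.19  2.08  0.27  0.45 -2.05]
1 dp [[-0.09,-0.03,0.1]] 
rot [[-0.01,-0.07,0.08]]
```

View pics/w13.png

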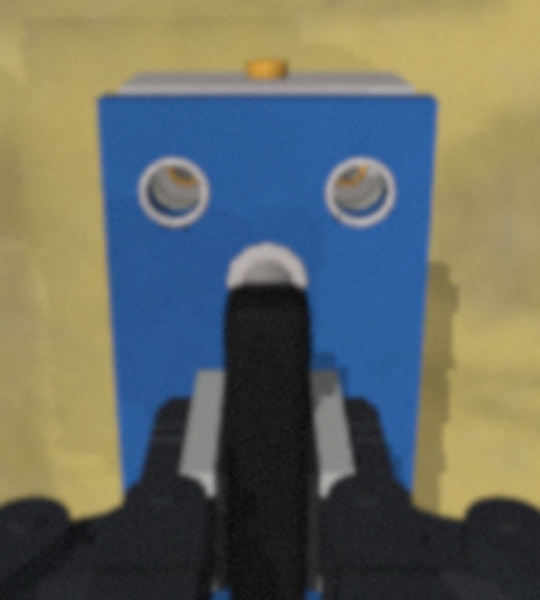

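View pics/s13.png

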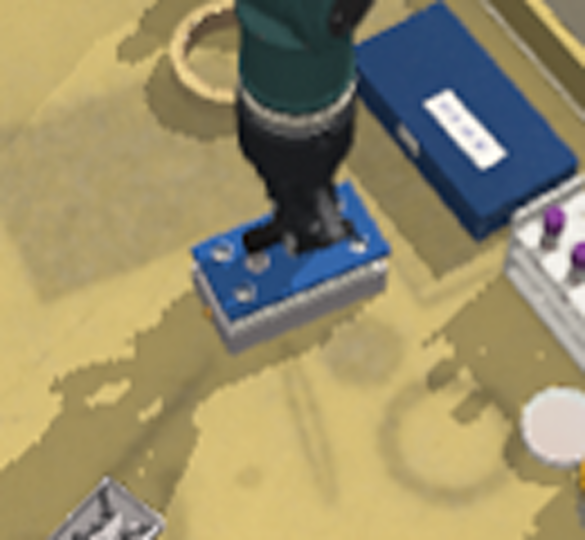

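View pics/c13.png

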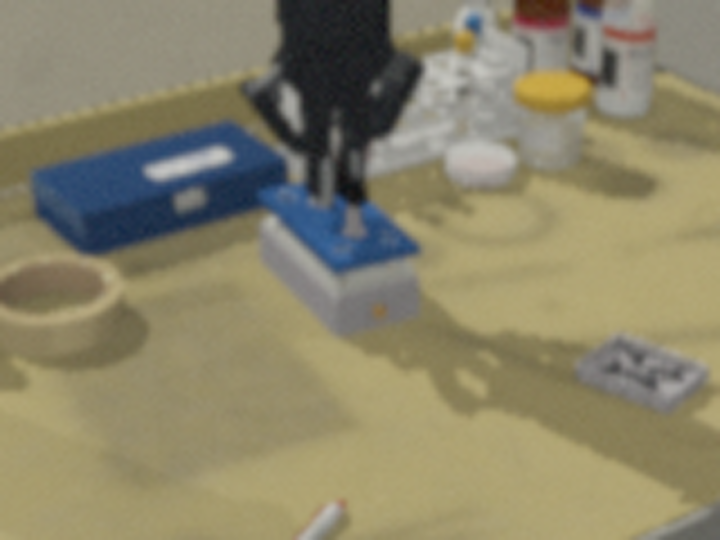

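```bash
cat > chk.py <<'E'
import sys
from meas import *; from plan import *
fn=sys.argv[1]
im=load(fn); s=manip.observe(); p=s["tool_pos"]; R=Ro.from_rotvec(s["orientation"]).inv()
def tp(uv,zt):
    c,dd=ray(im,uv); c=R.apply(c-p); dd=R.apply(dd); return (c+((zt-c[2])/dd[:,2])[:,None]*dd).round(2).tolist()
hsv=cv2.cvtColor(im["color"],cv2.COLOR_RGB2HSV); H,S,V=[hsv[:,:,i].astype(int) for i in range(3)]
zb=p[2]-30
# brass pixels in the holes
sh=[]
for u0 in (227,290):
    sub=np.zeros_like(S,bool); sub[160:180,u0-12:u0+13]=1
    m=sub&(S>85)&(H>8)&(H<26); ys,xs=np.where(m); print("brass n",m.sum(), "px",(xs.mean().round(1),ys.mean().round(1)) if m.sum() else None, "lower edge tool", tp([(xs.mean(),ys.max()+.5)],zb) if m.sum() else None)
    # cover hole: non-blue region inside
    b=sub.copy(); b[160:188,u0-14:u0+15]=1; n,l,st,ce=cv2.connectedComponentsWithStats((b&~((H>95)&(H<125)&(S>110))).astype(np.uint8)); k=1+np.argmax(st[1:,4]); cs,_=cv2.findContours((l==k).astype(np.uint8),0,cv2.CHAIN_APPROX_NONE); (cx,cy),(a,bb),_=cv2.fitEllipse(cs[0]); t=tp([(cx,cy)],22.6)[0]; print(" cover hole ring px",round(cx,1),round(cy,1),a,bb,"tool",t)
    sh.append(t)
# expected block centre
g=im["color"].astype(float)
prof=lambda v,a,b:g[v,a:b]
cv2.imwrite(sys.argv[2],cv2.resize(im["color"][128:190,205:315,::-1],None,fx=7,fy=7,interpolation=cv2.INTER_CUBIC))
print("tool",p.round(1),"holes mean",np.mean(sh,0))
E
python3 chk.py w13.npz pics/w13z.png
```

```text
brass n 24 px (np.float64(229.7), np.float64(169.1)) lower edge tool [[38.37, -18.66, 48.06]]
 cover hole ring px 227.4 173.6 23.01778221130371 23.994888305664062 tool [43.43, -17.27, 22.6]
brass n 23 px (np.float64(287.5), np.float64(169.2)) lower edge tool [[38.35, 20.08, 48.06]]
 cover hole ring px 289.7 173.6 23.07213592529297 23.770339965820312 tool [43.42, 18.62, 22.6]
tool [560.4  15.9  78.1] holes mean [43.425  0.675 22.6  ]
```

View pics/w13z.png

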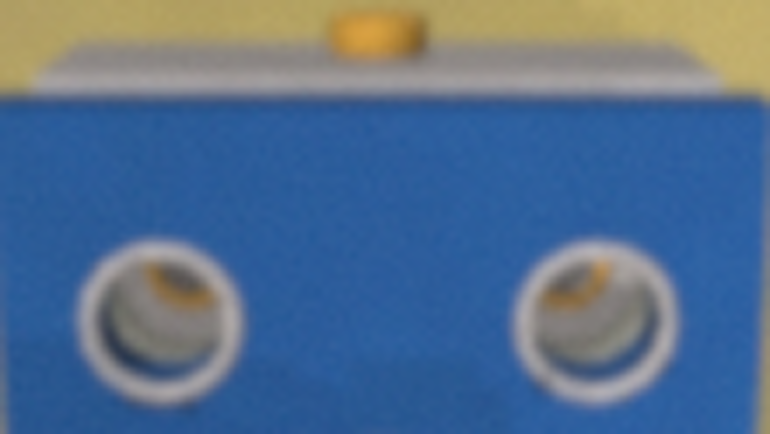

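Run:
```python
from meas import *; from plan import *
im=load("w7.npz"); # close view, TCP 38.5 : brass fully visible in front holes
hsv=cv2.cvtColor(im["color"],cv2.COLOR_RGB2HSV); H,S,V=[hsv[:,:,i].astype(int) for i in range(3)]
for u0 in (224,292):
    m=np.zeros_like(S,bool); m[166:194,u0-12:u0+13]=1; m&=(S>85)&(H>8)&(H<26); ys,xs=np.where(m)
    P=plane(im,[((xs.min()+xs.max())/2,ys.min()-.5),((xs.min()+xs.max())/2,ys.max()+.5),(xs.min()-.5,ys.mean()),(xs.max()+.5,ys.mean())],30); print(m.sum(),xs.min(),xs.max(),ys.min(),ys.max(),"dia",np.linalg.norm(P[0]-P[1]),np.linalg.norm(P[2]-P[3]))
im=load("w13.npz"); s=manip.observe(); p=s["tool_pos"]; R=Ro.from_rotvec(s["orientation"]).inv()
f=lambda l:[(205+u/7-.43,128+v/7-.43) for u,v in l]
print("block front corners", R.apply(plane(im,f([(33,74),(722,74)]),30)-p).round(2))
col=im["color"][:,240:250].mean(1)[128:146].round().astype(int); print([(128+i,c.tolist()) for i,c in enumerate(col)])
row=im["color"][139:141].mean(0).round().astype(int); print([(u,row[u,2]) for u in list(range(204,216))+list(range(303,314))])
```

```text
126 217 232 172 186 dia 8.214443115129626 8.468688894189347
123 284 300 172 186 dia 8.217275501217111 9.00357848238473
block front corners [[ 60.57 -31.19  48.14]
 [ 60.55  32.51  48.13]]
[(128, [179, 161, 98]), (129, [180, 162, 97]), (130, [180, 162, 98]), (131, [181, 163, 99]), (132, [178, 161, 102]), (133, [169, 154, 112]), (134, [153, 144, 122]), (135, [142, 136, 129]), (136, [138, 133, 130]), (137, [142, 137, 135]), (138, [153, 148, 146]), (139, [159, 155, 156]), (140, [146, 146, 153]), (141, [108, 118, 139]), (142, [66, 91, 133]), (143, [45, 87, 143]), (144, [44, 91, 153]), (145, [44, 93, 156])]
[(204, np.int64(102)), (205, np.int64(101)), (206, np.int64(102)), (207, np.int64(103)), (208, np.int64(110)), (209, np.int64(128)), (210, np.int64(146)), (211, np.int64(156)), (212, np.int64(158)), (213, np.int64(159)), (214, np.int64(158)), (215, np.int64(160)), (303, np.int64(164)), (304, np.int64(164)), (305, np.int64(162)), (306, np.int64(160)), (307, np.int64(151)), (308, np.int64(132)), (309, np.int64(116)), (310, np.int64(111)), (311, np.int64(111)), (312, np.int64(110)), (313, np.int64(111))]
```

>>> arm_command(
  dp=[
    [-0.08, 0, 0.1],
    [0, 0, 0],
    [0, 0, 0],
  ],
  delta_rot=[
    [0, 0, 0],
    [0, 0, 0],
    [0, 0, 0],
  ],
  grip=[255, 255, 255],
)

```text
time_s: 19.35
tool_pos: [559.6, 16.0, 77.2]
orientation: [-3.136, 0.181, -0.003]
wrist_force: [-0.1, 0.1, -0.7]
width: 12.9
```

```bash
python3 - <<'E'
from plan import *
from meas import *
from workcell import imaging
im=imaging.get_image("wrist"); np.savez("w14.npz",**im)
plan([((559.5,15.8,77),-6.7)],vmax=15)
E
python3 chk.py w14.npz pics/w14z.png
```

```text
now [559.5  16.   77.2] yaw -6.61 F [ 0.6  0.6 -2.6] w 12.9 t 19.4 j [ 0.03  0.63 -0.19  2.08  0.27  0.44 -2.05]
1 dp [[0.0,0.02,0.02]] 
rot [[-0.02,-0.09,0.09]]
brass n 16 px (np.float64(229.7), np.float64(168.6)) lower edge tool [[39.31, -18.62, 47.17]]
 cover hole ring px 227.5 173.6 23.025875091552734 23.993005752563477 tool [43.49, -17.31, 22.6]
brass n 19 px (np.float64(287.8), np.float64(168.6)) lower edge tool [[39.29, 20.13, 47.17]]
 cover hole ring px 289.7 173.6 23.07213592529297 23.770339965820312 tool [43.45, 18.58, 22.6]
tool [559.5  16.   77.2] holes mean [43.47   0.635 22.6  ]
```

View pics/w14z.png

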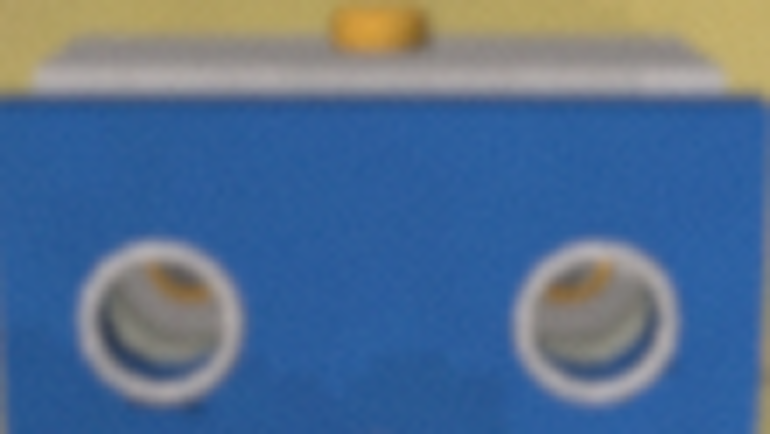

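Run:
```python
from plan import *
from meas import *
from workcell import imaging
im=load("w14.npz"); s=manip.observe(); p=s["tool_pos"]; R=Ro.from_rotvec(s["orientation"]).inv()
for (u,v) in [(210,150),(258,150),(305,150),(215,200),(300,200),(213,240),(303,240)]:
    uu,vv=np.meshgrid(range(u-3,u+4),range(v-3,v+4)); print((u,v),R.apply(deproj(im,np.c_[uu.ravel(),vv.ravel()])-p).mean(0).round(1))
c=load("c13.npz"); cv2.imwrite("pics/c13z.png",cv2.resize(c["color"][175:220,210:260,::-1],None,fx=12,fy=12,interpolation=cv2.INTER_CUBIC))
print(s["wrist_force"],s["joint_velocities"].round(3))
```

```text
(210, 150) [ 57.  -26.8  23.3]
(258, 150) [57.   0.3 23.4]
(305, 150) [57.  26.9 23.5]
(215, 200) [ 27.  -25.5  23.4]
(300, 200) [27.  25.4 23.2]
(213, 240) [  0.2 -28.1  23.3]
(303, 240) [ 0.2 28.6 23.2]
[ 0.63552938  0.56076695 -2.58504976] [-0.001 -0.001 -0.001  0.     0.002  0.002  0.001]
```

View pics/c13z.png

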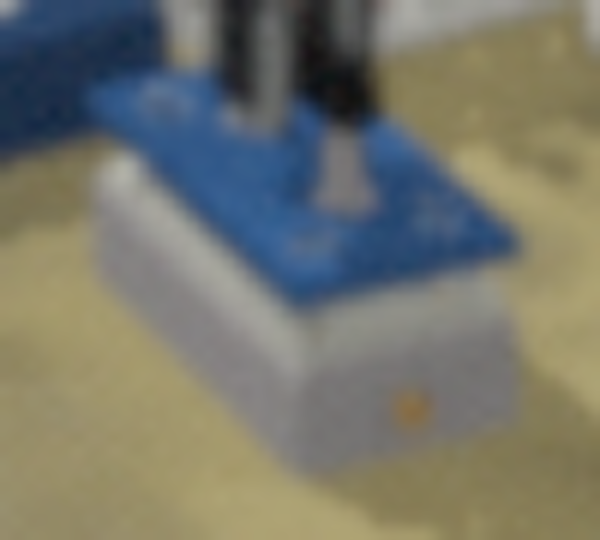

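Run:
```python
from workcell import workorder
print(workorder.close_job())
from plan import *
plan([])
```

```text
the job is handed in; nothing more can be done
None
the job is handed in; nothing more can be done
```

The job is handed in at about 19.4 s on the robot's clock. The white sheet lies on the block and the arm is holding the blue cover level above it; no verdict was reported.

- **Sheet:** I picked the 112 x 60 mm sheet, not the smaller look-alike, laid it flat on the block and let go. The wrist view afterwards showed all four brass-rimmed holes through the sheet's clearance holes. It measured centred to about 0.3 mm and square to within a few tenths of a degree. One rougher reading, from the automatic hole outlines, put it about 1.2 mm off along x. I took that reading as biased by the hole walls.
- **Cover:** I gripped it by the handle at 70 N and held it over the block. The last wrist view put the two front cover holes within about 0.2 mm of the block's threaded holes. The two rear holes were hidden by the gripper, so they were not checked directly.
- **Height and level:** The gap to the sheet came out at 9.9 mm from depth and 10.6 mm from the grasp height. The cover was level to about 0.3 mm over the part in view.
- **Contact force:** The wrist force reading barely changed, both while setting the sheet down and while holding the cover. I judged that the sheet was seated from the arm's height no longer dropping and from the pictures instead.
- **Other objects:** I did not touch them, and nothing in the pictures looked moved.

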